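# Gauge the blind bore of a spindle sleeve

## Robot

A 6-joint arm with a two-finger parallel gripper is mounted at the origin on the work surface. World frame = base frame: x ahead of the robot, y to its left, z up, the work surface at z = 0. Lengths are in m, angles in rad, forces in N, time in s.
With the tool pointing down it reaches from about 0.275 to 0.725 m from the base axis. Payload 15.9 kg.
Tool frame: the origin (TCP) lies on the centre line of the jaws, within the pads' length; the fingertips stand 14 mm ahead of it and the grasp point (between the pads) lies 5 mm behind it; z points along the fingers, y is the direction in which the jaws open and shut (so a half turn about z gives the same grasp; the last joint's range is limited). The gripper opens to 85 mm and grips with 20 to 120 N. Pads are 22 mm wide; open, the fingers measure 114 mm over their backs; the gripper's body (76 mm by 85 mm) begins 54 mm behind the grasp point. The pads swing forward as they close: fully open they stand 13 mm farther back than shut.
Start: joints at [-1.195, 0.213, -0.034, 1.323, 0, 1.571], TCP at [0.184, -0.465, 0.217] pointing down, gripper open.
Joint ranges: [-2.98, 2.98], [-0.74, 1.72], [-1.14, 1.35], [-2.1, 2.04], [-1.57, 1.44], [-3.14, 3.14]. Speed limits (rad/s): [1.89, 1.89, 2.39, 2.57, 3.14, 3.14].

## Interface

Orientations are given as a unit quaternion [x, y, z, w].
In Python, from plant import robot gives the robot as it stands.
- The arm moves only by the tool carry_out, never from a script. Its argument "commands" is a list that holds one entry, the list of rows, each a list of 7 numbers: the turn, a rotation vector about the world's x, y, z as a fraction of full scale, then the shift along the world's x, y, z as a fraction of full scale, then the closure, from -1 (fully open) to 1 (shut). A call has 1 to 5 rows; each row shifts and turns the commanded pose from where the row before left it; what a row does not reach is not made up. Full scale, the value 1, is 40 mm for a shift and 5 degrees for a turn. A row lasts 1/12 s, in which the tool goes at most 41.7 mm and 7.16 degrees, less where a joint would pass 70% of its speed; a pose out of reach is approached as far as the arm can. A call with a number of a shift or a turn outside -1 to 1 is refused whole. A call with a gripper value outside its range is refused whole. The fingers move at their own pace and stop on an object; the grip force is fixed at half the most. Time passes only in rows, so rows that do not move let the fingers close. It gives the time, the measured TCP pose, the force and the opening at its end, in the units of the state.
- robot.get_state(): the state, without advancing time (a new reading comes with each control period).
- robot.camera(name): name is "side" or "top"; returns a dict with "frame" (420x560x3 uint8, red, green, blue), "camera_matrix" (3x3 intrinsics, pixels), "pose" (4x4, takes a point from camera to world coordinates). Camera axes: x right, y up, looking along -z (the intrinsics and any distortion apply to the point x, -y, -z); pixel columns grow to the right and rows downward; lengths in m; the calibration is good to about 2 mm. A picture is of the moment at which its call begins. There is no depth.
- robot.hand_in(): hands the job in, once; it reports no verdict.
The state is a dict: "time_s": time; "joints": joint angles; "qd": joint speeds; "tau": joint torques, N m; "tcp_pos": TCP position; "ee_rot": TCP orientation; "force": force on the tool from outside, world axes, zero at the start; "ft_torque": the same for the moment, N m; "grip_width": opening from 0.0 (shut) to 1.0 (fully open).
Only numpy, scipy, OpenCV 4.12 (cv2) and the standard library are available. Lean on these libraries where they do the work, as an engineer would, in place of code of your own. Each camera call takes 0.05 s, during which the arm holds its last target.

## Task

Take the depth rod out of its stand, slide it down the leaning bore of the spindle sleeve under control (do not let it drop in) until it rests on the bottom, and let go of it. Then slide the orange pointer up its bar until its blade is level with the underside of the rod's brass collar, so that it marks how far the rod stands out, and let go, leaving rod and pointer there. Leave the polishing bar, the blue tin and the steel flange where they are.

Things in the scene. Friction and masses are not known exactly. Their poses are not given: they have to be found in the camera images.
- sleeve: steel spindle sleeve, a round tube 60 mm across, 100 long, fixed, leaning 30 degrees from vertical, open end up and towards the robot. Origin: centre of the bore's mouth in the end face, 120 mm above the table. z: along the bore, out of the mouth; y: level, towards the gauge bar. Bore 14.5 mm in diameter, no chamfer, blind: its unseen floor lies 50 to 85 mm below the mouth, varied.
- fixture: green cast base that carries the sleeve: plate 170 x 130 mm, 12 mm thick, fixed to the bench. Origin: centre of its underside; x is level, away from the sleeve's open end; z up. The bore's mouth is 30 mm towards -x from the origin.
- bar_top (a point): top end of the flat aluminium gauge bar (8 mm in x, 12 mm in y), which runs parallel to the bore at y = 75 mm in the sleeve's frame, up to 102 mm above the sleeve's end face. Axes as the sleeve's.
- pointer_tip (a point): free end of the orange pointer blade (8 mm in x, 3 mm thick, this point is mid-thickness), which reaches from the slide on the gauge bar towards the bore and ends 22 mm from the bore's axis. Axes as the sleeve's.
- pointer_grip (a point): grip centre of the pointer's orange square grip post: 14 x 14 mm, 58 mm long along the bore's direction, from 41 mm below this point to 17 mm above it; at y = 115 mm in the sleeve's frame, 35 mm further out along z than the blade. Axes as the sleeve's. Post, black slide block (22 x 26 x 20 mm, on the bar) and blade are one piece.
- pointer (a joint): travel of the pointer along the gauge bar, in m: 0 with the blade 10 mm above the sleeve's end face, growing outward (away from the mouth) to 0.080; it starts between 0 and 0.015. About 3 N of friction: it stays where it is left.
- rod_grip (a point): centre of the depth rod's red handle, 20 mm in diameter, 45 mm long. The loose rod (180 mm long in all, 0.13 to 0.23 kg) is a steel shaft 12 mm in diameter and 130 mm long with a flat, edge-rounded tip, then a brass collar 30 mm in diameter and 5 mm thick, then the handle. z axis: along the rod, from tip to handle.
- rod_collar (a point): point on the rod's axis at the underside of the brass collar (the face towards the tip), 27.5 mm below the handle's centre. z axis: along the rod from tip to handle.
- rod_tip (a point): centre of the rod's tip, 130 mm from the underside of the collar.
- stand_mouth (a point): centre of the hole in the grey rod stand (60 x 60 x 50 mm, fixed on a green plate 90 x 90 mm) at its top face, 50 mm above the table. At the start the rod stands upright in this hole, which is 14 mm in diameter and 40 mm deep.
- bar_mid (a point): centre of a loose off-white bar of polishing compound, 45 x 80 x 35 mm high, lying on the bench: leave alone
- tin_mid (a point): centre of a loose blue tin, 70 mm in diameter and 100 mm high, standing on the bench: leave alone
- flange_mid (a point): centre of a loose steel wheel flange (flat ring) 90 mm in outer diameter, 26 mm hole, 14 mm thick, lying flat on the bench: leave alone
Things that resemble listed ones, but are neither listed nor needed, are in the scene too. What is meant by the part that bears rod_grip is not black or green, and is the larger of those in its own colour.

How it is judged:
On the way, in this order (a step that is already met when the one before it is completed fails the run):
1. the rod has been let down the bore and released, and rests on the bottom (z of rod_tip in the frame of sleeve below -0.045 m and angle between the z axis of rod_tip and the z axis of sleeve, either way round below 0.1 rad and contact force between the fingers and rod below 0.1 N and linear speed of rod below 0.02 m/s), for 0.2 s.
2. the pointer blade has been raised level with the underside of the collar (z of pointer_tip in the frame of rod_collar between -0.004 and 0.004 m), for 0.2 s.
At the end, for the whole second after the job is handed in: The rod is released and at rest in the bore, on its bottom (tip more than 45 mm below the mouth, rod within 0.1 rad of the bore's direction); the pointer is released and at rest with the middle of its blade within 4 mm, along the rod, of the underside of the collar (all of step 2 and z of rod_tip in the frame of sleeve below -0.045 m and angle between the z axis of rod_tip and the z axis of sleeve, either way round below 0.1 rad and linear speed of rod below 0.02 m/s and velocity of joint pointer between -0.005 and 0.005 m/s); the robot touches nothing.
It fails at once if the rod is dropped in the bore (faster than 0.3 m/s inside it) (z of rod_tip in the frame of sleeve below -0.005 m and distance between rod_tip and sleeve below 0.095 m and angle between the z axis of rod_tip and the z axis of sleeve, either way round below 0.2 rad and x of rod_tip in the frame of sleeve between -0.008 and 0.008 m and linear speed of rod above 0.3 m/s).
It fails at once if the polishing bar, the tin or the flange is moved more than 20 mm (distance of any of bar_mid, tin_mid, flange_mid from where it was at the start of the episode above 0.02 m).
It also fails if it takes over 61 s, if anything falls off the work surface, if the arm or the gripper's body presses on something with over 40 N, if the wrist force passes 120 N, or if a joint passes its speed limit or range.

## Working session

There is one attempt and no reset: what is moved stays moved. The work goes in short steps, Python scripts to look and compute and a tool call to move; the robot and the scene stay as the last step left them, time stands still between calls to the robot, and variables do not carry over. Pictures are saved under pics/ and viewed, and the job is handed in when it is done.

Besides the shell and the picture viewer there is one more tool, called after "Call:" by a JSON object that holds its "method" and its "body", one argument or row to a line. carry_out: Moves the arm, as the interface text tells. Shift numbers are shares of 40 mm and turn numbers shares of 5 degrees, none past 1 either way. Its arguments: {"type":"object","properties":{"commands":{"type":"array"}},"required":["commands"]}

```bash
ls; mkdir -p pics; python3 - <<'E'
from plant import robot
import cv2,numpy as np
print(robot.get_state())
for n in ("side","top"):
    c=robot.camera(n); print(n,c["camera_matrix"],c["pose"],[k for k in c])
    np.savez(f"{n}0.npz",f=c["frame"],K=c["camera_matrix"],T=c["pose"])
    cv2.imwrite(f"pics/{n}0.png",cv2.resize(c["frame"][:,:,::-1],(800,600),interpolation=cv2.INTER_CUBIC))
E
```

```text
pics
{'time_s': 0.0, 'joints': array([-1.19498276e+00,  2.13353938e-01, -3.50448629e-02,  1.32352691e+00,
       -2.70630556e-05,  1.57081012e+00]), 'qd': array([ 0.00085015, -0.00017203, -0.00104931,  0.00081332, -0.00083963,
        0.00184468]), 'tau': array([ 3.53556665e-03, -6.86161065e+01,  4.87118161e+01,  1.73131528e-02,
        9.98668907e-05, -2.57702391e-05]), 'tcp_pos': array([ 0.18337337, -0.46477072,  0.21692294]), 'ee_rot': array([ 9.82398536e-01,  1.86796138e-01, -1.18783553e-04, -5.52224901e-04]), 'force': array([-0.33783097,  0.56945294,  0.16526473]), 'ft_torque': array([-0.02829933, -0.04299476, -0.03372514]), 'grip_width': 0.9986361374264803}
side [[394.27467595   0.         273.24572393]
 [  0.         394.27467595 212.29220417]
 [  0.           0.           1.        ]] [[-0.83955194  0.31956086 -0.43935565  0.1738785 ]
 [-0.54306935 -0.47115187  0.69504791  0.63418783]
 [ 0.01510688  0.82212941  0.56910018  0.67306581]
 [ 0.          0.          0.          1.        ]] ['frame', 'camera_matrix', 'pose']
top [[417.99355218   0.         279.73665307]
 [  0.         417.99355218 208.10516789]
 [  0.           0.           1.        ]] [[ 0.01881719  0.9953655  -0.09430499  0.46696318]
 [-0.99966254  0.0170408  -0.01960677 -0.00718614]
 [-0.01790887  0.09464211  0.99535026  1.17994279]
 [ 0.          0.          0.          1.        ]] ['frame', 'camera_matrix', 'pose']
```

View pics/side0.png

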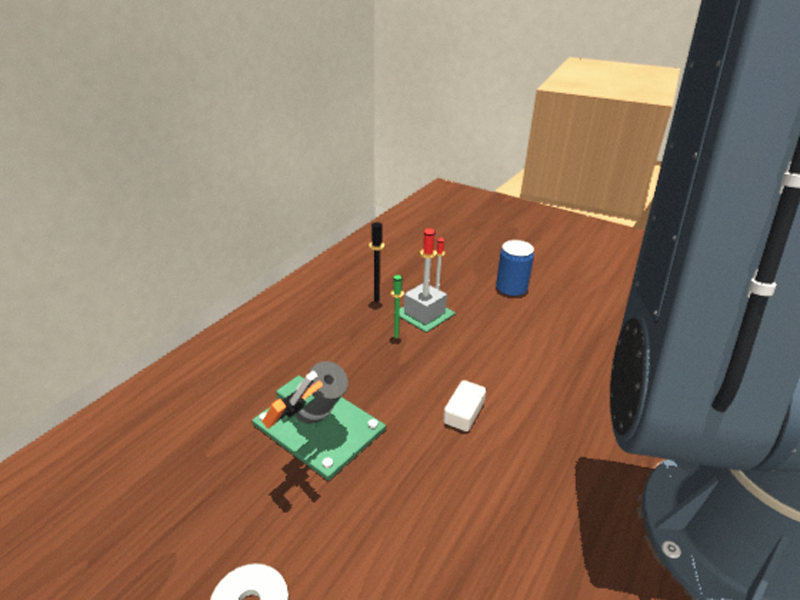

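View pics/top0.png

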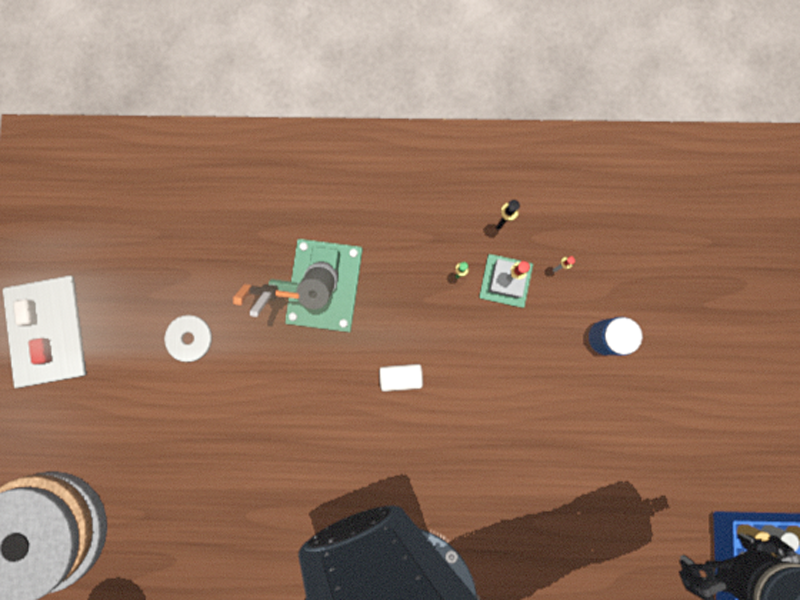

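Red candidates: the rod in the stand (top 522,268; side 428,240) and a smaller red one beside it (top 568,262; side 440,246). The black and green ones are ruled out. The one in the stand looks larger, so I'll confirm with crops.

```bash
cat > h.py <<'E'
import numpy as np,cv2
def load(n):
    d=np.load(n); return d["f"],d["K"],d["T"]
def ray(K,T,u,v):
    d=np.array([(u-K[0,2])/K[0,0],-(v-K[1,2])/K[1,1],-1.0]); d=T[:3,:3]@d
    return T[:3,3],d/np.linalg.norm(d)
def plane(K,T,u,v,z):
    o,d=ray(K,T,u,v); return o+d*(z-o[2])/d[2]
def tri(a,b):
    (o1,d1),(o2,d2)=a,b
    s=np.linalg.lstsq(np.c_[d1,-d2],o2-o1,rcond=None)[0]
    p,q=o1+s[0]*d1,o2+s[1]*d2
    return (p+q)/2,np.linalg.norm(p-q)
def proj(K,T,p):
    c=T[:3,:3].T@(np.asarray(p)-T[:3,3]); return K[0,0]*c[0]/-c[2]+K[0,2],-K[1,1]*c[1]/-c[2]+K[1,2]
def crop(f,u0,v0,w,h,s,name):
    c=f[v0:v0+h,u0:u0+w,::-1]; cv2.imwrite(name,cv2.resize(c,(w*s,h*s),interpolation=cv2.INTER_CUBIC))
E
python3 - <<'E'
from h import *
f,K,T=load("side0.npz"); crop(f,250,150,90,95,6,"pics/s_st.png"); crop(f,165,240,115,95,6,"pics/s_fx.png")
g,K,T=load("top0.npz"); crop(g,310,130,110,90,6,"pics/t_st.png"); crop(g,155,160,110,80,6,"pics/t_fx.png")
a=cv2.imread("pics/s_st.png");b=cv2.imread("pics/t_st.png")
E
```

```text
(no output)
```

View pics/s_st.png

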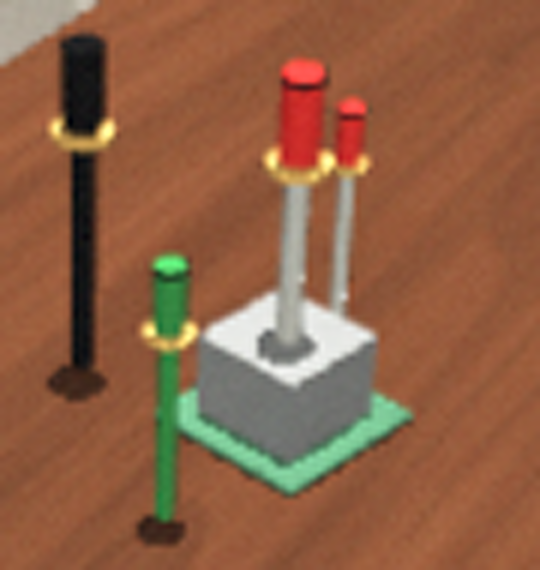

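View pics/t_st.png

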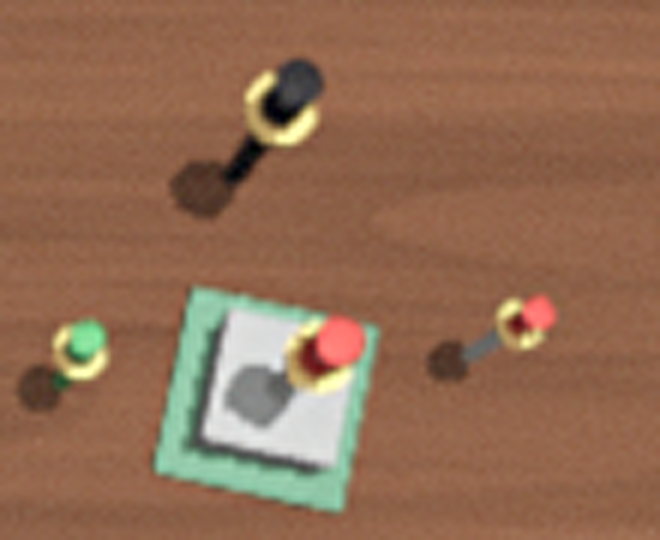

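View pics/s_fx.png

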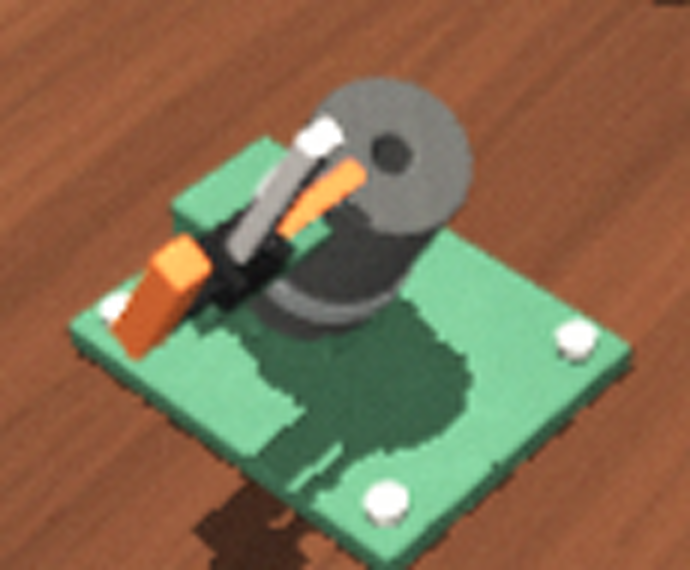

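View pics/t_fx.png

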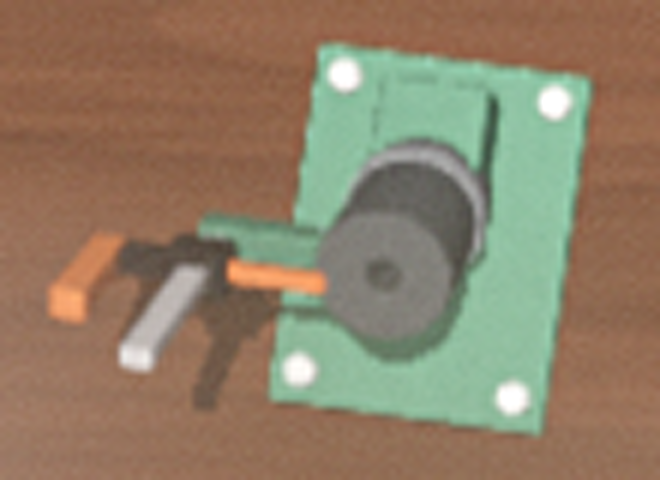

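The rod in the stand is clearly the larger red one. Now I'll measure points in both views.

```bash
python3 - <<'E'
from h import *
f,Ks,Ts=load("side0.npz"); g,Kt,Tt=load("top0.npz")
cv=lambda c,o:((c[0]+.5)/6-.5+o[0],(c[1]+.5)/6-.5+o[1])
S=lambda c:cv(c,(250,150)); SF=lambda c:cv(c,(165,240)); TS=lambda c:cv(c,(310,130)); TF=lambda c:cv(c,(155,160))
P=lambda n,a,b:print(n,*[np.round(x,4) for x in tri(ray(Ks,Ts,*a),ray(Kt,Tt,*b))])
def pl(n,a,b,z): 
    print(n,"side",a and np.round(plane(Ks,Ts,*a,z),4),"top",b and np.round(plane(Kt,Tt,*b,z),4))
P("rodtop",S((304,72)),TS((340,342)))
pl("rodtop",S((304,72)),TS((340,342)),.19)
P("collar",S((299,165)),TS((321,353))); pl("collar",S((299,165)),TS((321,353)),.1425)
pl("hole",S((288,346)),TS((257,394)),.05)
for n,a,b in (("st L",(200,337),(228,310)),("st B",(296,384),(205,437)),("st R",(375,337),(336,468)),("st T",(275,293),(360,335))): pl(n,S(a),TS(b),.05)
P("mouth",SF((391,153)),TF((384,274))); pl("mouth",SF((391,153)),TF((384,274)),.12)
for n,b in (("FL",(322,42)),("FR",(592,80)),("BR",(541,434)),("BL",(272,400))): pl(n,None,TF(b),.012)
for n,b in (("sR",(633,347)),("sB",(389,562)),("sL",(70,326))): pl(n,SF(b),None,.012)
P("posttop",SF((184,262)),TF((68,304)))
P("bartop",SF((322,135)),TF((137,358)))
P("tip",SF((361,168)),TF((325,283)))
E
```

```text
rodtop [ 0.6154 -0.1928  0.1908] 0.0006
rodtop side [ 0.6158 -0.1942  0.19  ] top [ 0.6158 -0.1928  0.19  ]
collar [ 0.617  -0.1944  0.1427] 0.0025
collar side [ 0.6159 -0.1951  0.1425] top [ 0.6182 -0.1938  0.1425]
hole side [ 0.6114 -0.1866  0.05  ] top [ 0.6125 -0.1816  0.05  ]
st L side [ 0.6499 -0.1697  0.05  ] top [ 0.6507 -0.1684  0.05  ]
st B side [ 0.5926 -0.1614  0.05  ] top [ 0.5925 -0.1582  0.05  ]
st R side [ 0.581  -0.2165  0.05  ] top [ 0.5794 -0.2172  0.05  ]
st T side [ 0.6399 -0.2232  0.05  ] top [ 0.6402 -0.2281  0.05  ]
mouth [0.5716 0.1698 0.1202] 0.001
mouth side [0.5713 0.1695 0.12  ] top [0.572  0.1701 0.12  ]
FL side None top [0.6927 0.2213 0.012 ]
FR side None top [0.6765 0.0927 0.012 ]
BR side None top [0.5091 0.1124 0.012 ]
BL side None top [0.5227 0.2388 0.012 ]
sR side [0.5077 0.1128 0.012 ] top None
sB side [0.523  0.2405 0.012 ] top None
sL side [0.6897 0.2214 0.012 ] top None
posttop [0.5518 0.2879 0.1769] 0.0007
bartop [0.5283 0.2502 0.2099] 0.0007
tip [0.566  0.1923 0.1334] 0.0012
```

```bash
cat >> h.py <<'E'
from scipy.spatial.transform import Rotation as R
yaw=-0.115
def sleeve(yaw=yaw):
    c,s=np.cos(yaw),np.sin(yaw)
    z=np.array([-.5*c,-.5*s,np.cos(np.pi/6)]); y=np.array([-s,c,0]); return np.c_[np.cross(y,z),y,z]
SL=sleeve(); RT=R.from_matrix(np.c_[SL[:,1],SL[:,0],-SL[:,2]])  # tool orientation along bore
M0=np.array([.5716,.1698,.12])
def togo(st,p,Rt=None):
    "fractions of full scale still to go"
    d=(np.asarray(p)-st["tcp_pos"])/.04
    r=np.zeros(3) if Rt is None else np.degrees((Rt*R.from_quat(st["ee_rot"]).inv()).as_rotvec())/5
    return np.round(r,3),np.round(d,3)
E
python3 - <<'E'
from h import *
from plant import robot
f,Ks,Ts=load("side0.npz"); g,Kt,Tt=load("top0.npz")
cv=lambda c,o:((c[0]+.5)/6-.5+o[0],(c[1]+.5)/6-.5+o[1])
S=lambda c:cv(c,(250,150)); TS=lambda c:cv(c,(310,130))
for n,a,b in (("black",(83,45),(297,86)),("green",(170,265),(87,340)),("red2",(352,105),(540,312))):
    print(n,tri(ray(Ks,Ts,*S(a)),ray(Kt,Tt,*TS(b))))
st=robot.get_state()
for yaw in (-.3,0,.3,-.6):
    c,s=np.cos(yaw),np.sin(yaw)
    print(yaw,togo(st,[.616,-.1935,.25],R.from_matrix(np.array([[-s,c,0],[c,s,0],[0,0,-1]]).T)))
E
```

```text
black (array([ 0.72193025, -0.17733517,  0.17981753]), np.float64(0.0004165431151463197))
green (array([ 0.62290479, -0.09705817,  0.1372526 ]), np.float64(0.00014330168598594063))
red2 (array([ 0.63948085, -0.2896276 ,  0.12434493]), np.float64(0.000767947448039312))
-0.3 (array([-8.0000e-03, -8.0000e-03,  1.0256e+01]), array([10.815,  6.783,  0.826]))
0 (array([-7.0000e-03, -1.0000e-02,  1.3693e+01]), array([10.815,  6.783,  0.826]))
0.3 (array([-5.0000e-03, -1.1000e-02,  1.7131e+01]), array([10.815,  6.783,  0.826]))
-0.6 (array([-0.009, -0.007,  6.818]), array([10.815,  6.783,  0.826]))
```

Call:
{"method": "carry_out", "body": {
  "commands": [
    [[0, 0, 0.68, 0.72, 0.45, 0.07, -1], [0, 0, 0.68, 0.72, 0.45, 0.07, -1], [0, 0, 0.68, 0.72, 0.45, 0.07, -1], [0, 0, 0.68, 0.72, 0.45, 0.07, -1], [0, 0, 0.68, 0.72, 0.45, 0.07, -1]]
  ]
}}

```text
time_s: 0.52
tcp_pos: [0.3285, -0.3739, 0.2314]
ee_rot: [0.944, 0.331, -0.0, -0.0]
force: [-0.3, -0.4, 0.5]
grip_width: 0.997
```

Call:
{"method": "carry_out", "body": {
  "commands": [
    [[0, 0, 0.68, 0.72, 0.45, 0.07, -1], [0, 0, 0.68, 0.72, 0.45, 0.07, -1], [0, 0, 0.68, 0.72, 0.45, 0.07, -1], [0, 0, 0.68, 0.72, 0.45, 0.07, -1], [0, 0, 0.68, 0.72, 0.45, 0.07, -1]]
  ]
}}

```text
time_s: 0.93
tcp_pos: [0.4726, -0.2838, 0.2453]
ee_rot: [0.884, 0.467, -0.0, -0.0]
force: [0.4, 0.1, 0.5]
grip_width: 0.999
```

Call:
{"method": "carry_out", "body": {
  "commands": [
    [[0, 0, 0.68, 0.72, 0.45, 0.07, -1], [0, 0, 0.68, 0.72, 0.45, 0.07, -1], [0, 0, 0.68, 0.72, 0.45, 0.07, -1], [0, 0, 0.68, 0.72, 0.45, 0.07, -1], [0, 0, 0.68, 0.72, 0.45, 0.07, -1]]
  ]
}}

```text
time_s: 1.35
tcp_pos: [0.6166, -0.1938, 0.2592]
ee_rot: [0.805, 0.593, -0.0, -0.0]
force: [0.8, 0.0, 0.0]
grip_width: 0.997
```

```bash
cat > snap.py <<'E'
import sys
from h import *
from plant import robot
t=sys.argv[1]
for n in ("side","top"):
    c=robot.camera(n); np.savez(f"{n}{t}.npz",f=c["frame"],K=c["camera_matrix"],T=c["pose"])
E
python3 - <<'E'
from h import *
from plant import robot
st=robot.get_state(); print(st["time_s"],st["tcp_pos"],st["joints"].round(2),st["force"].round(1))
c,s=np.cos(-.3),np.sin(-.3)
print(togo(st,[.616,-.1935,.1675],R.from_matrix(np.array([[-s,c,0],[c,s,0],[0,0,-1]]).T)))
E
```

```text
1.35 [ 0.61656759 -0.19383622  0.25917419] [-0.3   0.55  0.56  1.58 -0.    1.57] [0.8 0.  0. ]
(array([-0.001, -0.006,  0.021]), array([-0.014,  0.008, -2.292]))
```

Call:
{"method": "carry_out", "body": {
  "commands": [
    [[0, 0, 0, 0, 0, -0.6, -1], [0, 0, 0, 0, 0, -0.6, -1], [0, 0, 0, 0, 0, -0.6, -1], [0, 0, 0, 0, 0, -0.55, -1], [0, 0, 0, 0, 0, 0, 1]]
  ]
}}

```text
time_s: 1.77
tcp_pos: [0.6133, -0.1943, 0.1606]
ee_rot: [0.806, 0.592, -0.002, -0.003]
force: [-0.5, -0.9, -0.8]
grip_width: 0.882
```

Call:
{"method": "carry_out", "body": {
  "commands": [
    [[0, 0, 0, 0, 0, 0, 1], [0, 0, 0, 0, 0, 0, 1], [0, 0, 0, 0, 0, 0, 1], [0, 0, 0, 0, 0, 0, 1], [0, 0, 0, 0, 0, 0, 1]]
  ]
}}

```text
time_s: 2.18
tcp_pos: [0.6162, -0.1954, 0.1668]
ee_rot: [0.806, 0.591, 0.001, 0.001]
force: [-1.1, 0.2, 7.1]
grip_width: 0.196
```

Call:
{"method": "carry_out", "body": {
  "commands": [
    [[0, 0, 0, 0, 0, 0, 1], [0, 0, 0, 0, 0, 0, 1], [0, 0, 0, 0, 0, 0, 1], [0, 0, 0, 0, 0, 0, 1]]
  ]
}}

```text
time_s: 2.52
tcp_pos: [0.6162, -0.1953, 0.1669]
ee_rot: [0.806, 0.592, 0.001, 0.001]
force: [0.4, -0.1, 7.0]
grip_width: 0.193
```

Call:
{"method": "carry_out", "body": {
  "commands": [
    [[0, 0, 0, 0, 0, 0.4, 1], [0, 0, 0, 0, 0, 0.6, 1], [0, 0, 0, 0, 0, 0.7, 1], [0, 0, 0, 0, 0, 0.7, 1], [0, 0, 0, 0, 0, 0, 1]]
  ]
}}

```text
time_s: 2.93
tcp_pos: [0.6168, -0.1955, 0.2674]
ee_rot: [0.806, 0.592, 0.002, 0.003]
force: [-0.1, 0.3, -0.9]
grip_width: 0.194
```

```bash
python3 snap.py 1; python3 - <<'E'
from h import *
f,_,_=load("side1.npz"); crop(f,230,80,110,160,4,"pics/s1.png")
g,_,_=load("top1.npz"); crop(g,310,130,110,90,6,"pics/t1.png")
E
```

```text
(no output)
```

View pics/s1.png

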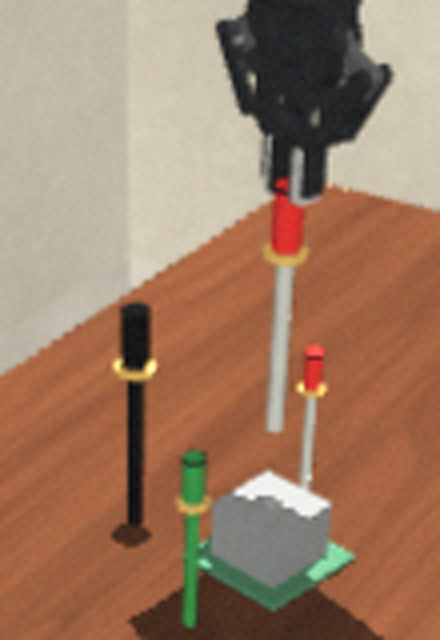

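View pics/t1.png

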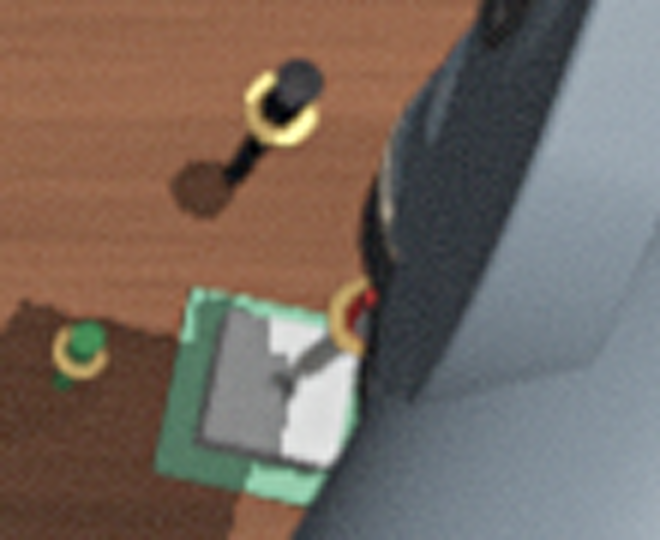

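```bash
python3 - <<'E'
from h import *
from plant import robot
f,K,T=load("side1.npz"); crop(f,270,95,70,100,8,"pics/s1b.png")
st=robot.get_state(); p=st["tcp_pos"]; print(p)
# expected projections along the tool axis if rod not slipped: handle top, handle bottom, tip
a=R.from_quat(st["ee_rot"]).as_matrix()[:,2]
for d in (-.0255,0,.014,.022,.027,.157): 
    u,v=proj(K,T,p+a*d); print(d,np.round([u,v],1),"crop",np.round([(u-270)*8,(v-95)*8]))
E
```

```text
[ 0.61617566 -0.19532926  0.26250223]
-0.0255 [302.5 126.4] crop [260. 252.]
0 [301.9 135.9] crop [255. 327.]
0.014 [301.6 141. ] crop [252. 368.]
0.022 [301.4 143.8] crop [251. 391.]
0.027 [301.3 145.6] crop [250. 405.]
0.157 [298.6 188.6] crop [229. 749.]
```

View pics/s1b.png

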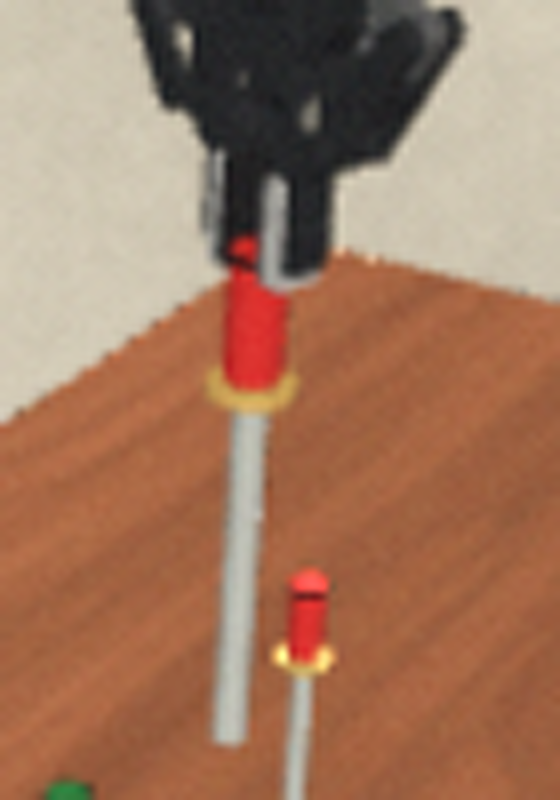

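```bash
python3 - <<'E'
from h import *
f,K,T=load("side1.npz"); crop(f,240,0,140,150,5,"pics/s1c.png")
g,_,_=load("top0.npz"); crop(g,460,350,100,70,8,"pics/t0g.png")
_,Kt,Tt=load("top0.npz"); print("tcp0 top",[ (np.array(proj(Kt,Tt,[.1834,-.4648,z]))-[460,350])*8 for z in (.203,.217,.26)])
E
```

```text
tcp0 top [array([234.42363886, 230.38233546]), array([258.83311253, 246.20239501]), array([338.63889173, 297.92543488])]
```

View pics/s1c.png

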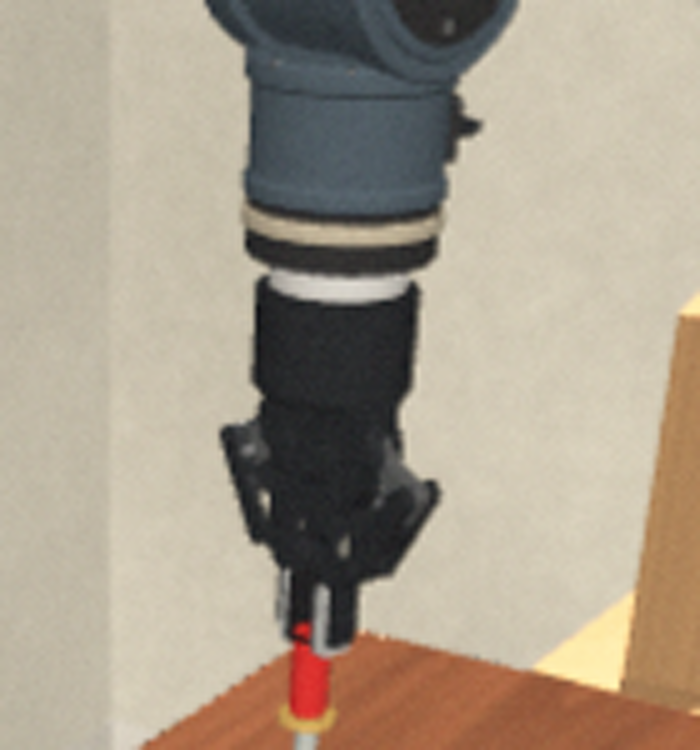

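View pics/t0g.png

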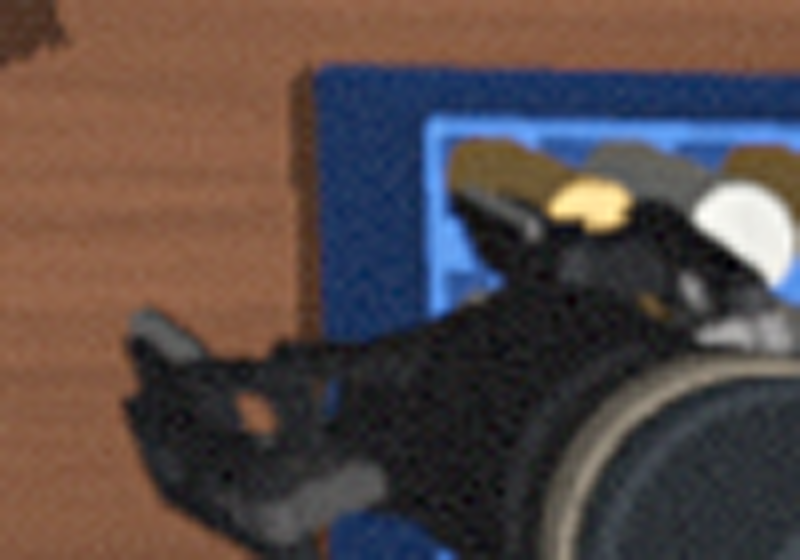

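Both views put the fingertips about 30 mm further back than stated, so only the top ~9 mm of the handle is held. I'll put the rod back in the stand and grip it deeper.

Call:
{"method": "carry_out", "body": {
  "commands": [
    [[0, 0, 0, 0, 0, -0.6, 1], [0, 0, 0, 0, 0, -0.6, 1], [0, 0, 0, 0, 0, -0.6, 1], [0, 0, 0, 0, 0, -0.5, 1], [0, 0, 0, 0, 0, 0, 1]]
  ]
}}

```text
time_s: 3.45
tcp_pos: [0.6135, -0.1945, 0.1646]
ee_rot: [0.806, 0.592, -0.002, -0.002]
force: [1.1, -1.5, -4.0]
grip_width: 0.196
```

Call:
{"method": "carry_out", "body": {
  "commands": [
    [[0, 0, 0, 0, 0, -0.05, 1], [0, 0, 0, 0, 0, 0, -0.3], [0, 0, 0, 0, 0, 0, -0.3], [0, 0, 0, 0, 0, 0, -0.3], [0, 0, 0, 0, 0, 0, -0.3]]
  ]
}}

```text
time_s: 3.87
tcp_pos: [0.6159, -0.1952, 0.1683]
ee_rot: [0.806, 0.592, 0.0, 0.0]
force: [0.1, 0.0, 0.6]
grip_width: 0.651
```

Call:
{"method": "carry_out", "body": {
  "commands": [
    [[0, 0, 0, 0, 0.03, -0.2, -0.3], [0, 0, 0, 0, 0, -0.2, -0.3], [0, 0, 0, 0, 0, -0.17, -0.3], [0, 0, 0, 0, 0, 0, -0.3]]
  ]
}}

```text
time_s: 4.2
tcp_pos: [0.6145, -0.1936, 0.1424]
ee_rot: [0.806, 0.592, -0.001, -0.001]
force: [0.3, -0.1, 0.2]
grip_width: 0.65
```

```bash
python3 snap.py 2; python3 - <<'E'
from h import *
f,K,T=load("side2.npz"); crop(f,260,120,90,110,6,"pics/s2.png")
E
```

```text
(no output)
```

View pics/s2.png

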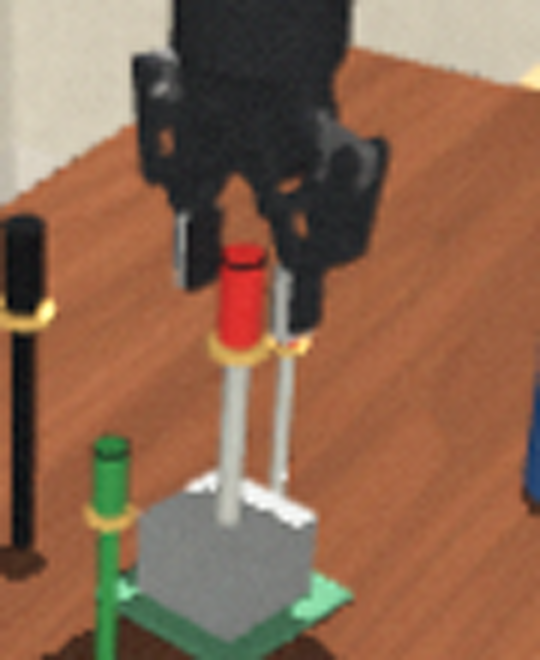

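Call:
{"method": "carry_out", "body": {
  "commands": [
    [[0, 0, 0, 0, 0, -0.08, -0.3], [0, 0, 0, 0, 0, 0, 1], [0, 0, 0, 0, 0, 0, 1], [0, 0, 0, 0, 0, 0, 1], [0, 0, 0, 0, 0, 0, 1]]
  ]
}}

```text
time_s: 4.72
tcp_pos: [0.6157, -0.194, 0.1418]
ee_rot: [0.806, 0.592, 0.0, 0.0]
force: [-0.0, -0.2, 2.5]
grip_width: 0.22
```

Call:
{"method": "carry_out", "body": {
  "commands": [
    [[0, 0, 0, 0, 0, 0, 1], [0, 0, 0, 0, 0, 0, 1], [0, 0, 0, 0, 0, 0, 1]]
  ]
}}

```text
time_s: 4.97
tcp_pos: [0.6157, -0.194, 0.1418]
ee_rot: [0.806, 0.592, 0.0, 0.0]
force: [-0.8, -0.8, 4.4]
grip_width: 0.215
```

```bash
python3 snap.py 3; python3 - <<'E'
from h import *
f,K,T=load("side3.npz"); crop(f,260,120,90,110,6,"pics/s3.png")
E
```

```text
(no output)
```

View pics/s3.png

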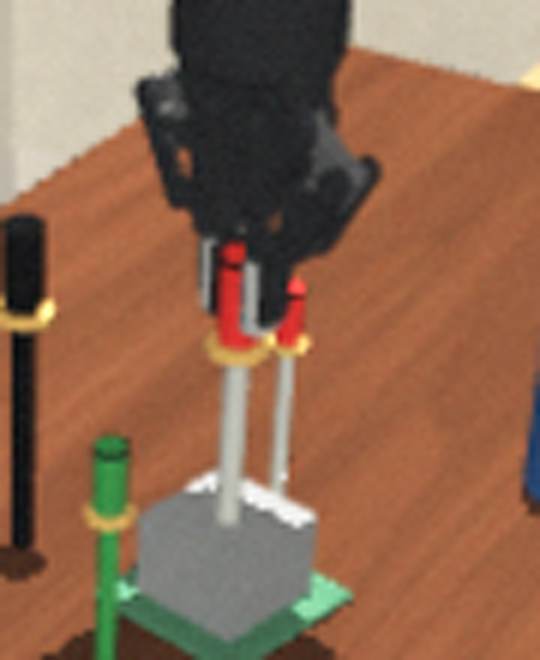

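Call:
{"method": "carry_out", "body": {
  "commands": [
    [[0, 0, 0, 0, 0, 0.4, 1], [0, 0, 0, 0, 0, 0.7, 1], [0, 0, 0, 0, 0, 0.8, 1], [0, 0, 0, 0, 0, 0.8, 1], [0, 0, 0, 0, 0, 0.4, 1]]
  ]
}}

```text
time_s: 5.48
tcp_pos: [0.6158, -0.194, 0.2689]
ee_rot: [0.806, 0.592, 0.001, 0.001]
force: [0.7, 0.2, -2.2]
grip_width: 0.215
```

```bash
python3 - <<'E'
from h import *
from plant import robot
st=robot.get_state(); print(st["tcp_pos"],st["joints"].round(2),st["force"].round(1))
print(togo(st,M0+SL[:,2]*.16,RT))
E
```

```text
[ 0.61576335 -0.19397541  0.26886753] [-0.31  0.55  0.58  1.6  -0.    1.57] [ 0.7  0.2 -2.2]
(array([-1.245, -5.845,  2.126]), array([-3.091,  9.324, -0.258]))
```

Call:
{"method": "carry_out", "body": {
  "commands": [
    [[-0.083, -0.39, 0.142, -0.22, 0.62, 0.06, 1], [-0.083, -0.39, 0.142, -0.22, 0.62, 0.06, 1], [-0.083, -0.39, 0.142, -0.22, 0.62, 0.06, 1], [-0.083, -0.39, 0.142, -0.22, 0.62, 0.06, 1], [-0.083, -0.39, 0.142, -0.22, 0.62, 0.06, 1]]
  ]
}}

```text
time_s: 5.9
tcp_pos: [0.5706, -0.0688, 0.2769]
ee_rot: [0.784, 0.614, 0.058, 0.065]
force: [0.5, 0.2, -1.6]
grip_width: 0.221
```

Call:
{"method": "carry_out", "body": {
  "commands": [
    [[-0.083, -0.39, 0.142, -0.22, 0.62, 0, 1], [-0.083, -0.39, 0.142, -0.22, 0.62, 0, 1], [-0.083, -0.39, 0.142, -0.22, 0.62, 0, 1], [-0.083, -0.39, 0.142, -0.22, 0.62, 0, 1], [-0.083, -0.39, 0.142, -0.22, 0.62, 0, 1]]
  ]
}}

```text
time_s: 6.32
tcp_pos: [0.5265, 0.0551, 0.2771]
ee_rot: [0.756, 0.631, 0.116, 0.129]
force: [0.2, 0.0, -3.1]
grip_width: 0.216
```

Call:
{"method": "carry_out", "body": {
  "commands": [
    [[-0.083, -0.39, 0.142, -0.22, 0.62, 0, 1], [-0.083, -0.39, 0.142, -0.22, 0.62, 0, 1], [-0.083, -0.39, 0.142, -0.22, 0.62, 0, 1], [-0.083, -0.39, 0.142, -0.22, 0.62, 0, 1], [-0.083, -0.39, 0.142, -0.22, 0.62, 0, 1]]
  ]
}}

```text
time_s: 6.73
tcp_pos: [0.4825, 0.179, 0.2772]
ee_rot: [0.721, 0.643, 0.172, 0.193]
force: [1.5, 0.4, -2.1]
grip_width: 0.216
```

```bash
python3 - <<'E'
from h import *
from plant import robot
st=robot.get_state(); print(st["tcp_pos"],st["joints"].round(2),st["force"].round(1))
print(togo(st,M0+SL[:,2]*.18,RT))
E
```

```text
[0.482481   0.17896812 0.27719962] [ 0.55 -0.16 -0.41  0.9  -0.31  2.17] [ 1.5  0.4 -2.1]
(array([-0.004, -0.011, -0.01 ]), array([-0.007,  0.029, -0.033]))
```

Call:
{"method": "carry_out", "body": {
  "commands": [
    [[0, 0, 0, 0.18, 0, -0.34, 1], [0, 0, 0, 0.18, -0.01, -0.34, 1], [0, 0, 0, 0, 0, 0, 1], [0, 0, 0, 0, 0, 0, 1]]
  ]
}}

```text
time_s: 7.07
tcp_pos: [0.4972, 0.1773, 0.2494]
ee_rot: [0.721, 0.643, 0.17, 0.192]
force: [-0.1, -1.0, -2.0]
grip_width: 0.217
```

```bash
python3 snap.py 4; python3 - <<'E'
from h import *
from plant import robot
st=robot.get_state(); print(st["tcp_pos"],st["force"].round(1),togo(st,M0+SL[:,2]*.15,RT))
f,K,T=load("side4.npz"); crop(f,185,205,80,90,8,"pics/s4.png")
f,K,T=load("top4.npz"); crop(f,185,175,80,70,8,"pics/t4.png")
E
```

```text
[0.49790436 0.1773911  0.25078408] [-0.2  0.2 -1.8] (array([-0.005, -0.027,  0.005]), array([-0.02 ,  0.025, -0.022]))
```

View pics/s4.png

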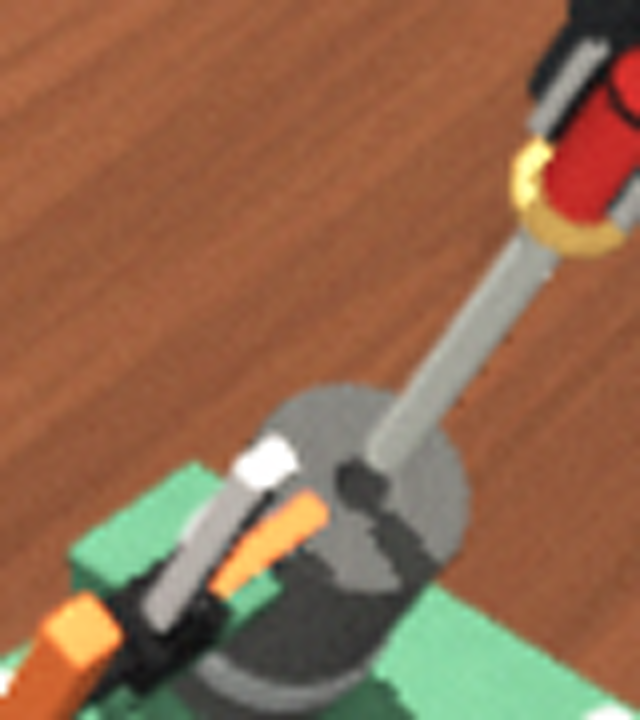

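View pics/t4.png

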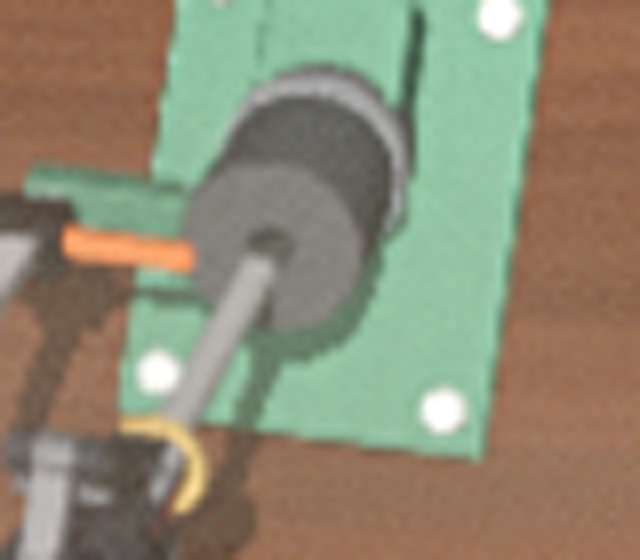

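```bash
cat > align.py <<'E'
import sys
from h import *
from plant import robot
t=sys.argv[1]; dt=float(sys.argv[2]) # tip ahead of tcp
st=robot.get_state(); p=st["tcp_pos"]; a=R.from_quat(st["ee_rot"]).as_matrix()[:,2]
rows=[];rhs=[]
for n in ("side","top"):
    f0,K,T=load(n+"0.npz"); f,_,_=load(f"{n}{t}.npz")
    # mouth centre: dark blob near predicted mouth in first picture (upsampled)
    u,v=map(int,np.round(proj(K,T,M0))); w=9
    c=cv2.resize(cv2.cvtColor(f0[v-w:v+w+1,u-w:u+w+1],cv2.COLOR_RGB2GRAY),None,fx=8,fy=8,interpolation=cv2.INTER_CUBIC)
    lo,hi=np.percentile(c,3),np.percentile(c,70); m=(c<(lo+hi)/2).astype(np.uint8)
    nn,lab,stt,cen=cv2.connectedComponentsWithStats(m)
    k=min(range(1,nn),key=lambda i:np.hypot(*(cen[i]-76))if stt[i,4]>200 else 1e9)
    mc=(cen[k]+.5)/8-.5+[u-w,v-w]
    # shaft centres: profiles across the predicted axis
    pts=[]
    g=cv2.GaussianBlur(f,(3,3),0).astype(np.float32)
    for d in np.linspace(dt-.095,dt-.008,40):
        q=np.array(proj(K,T,p+a*d)); q2=np.array(proj(K,T,p+a*(d+.01))); e=(q2-q)/np.linalg.norm(q2-q); nrm=np.array([-e[1],e[0]])
        s=np.arange(-9,9.01,.1); xy=q+s[:,None]*nrm
        pr=cv2.remap(g,xy[None,:,0].astype(np.float32),xy[None,:,1].astype(np.float32),cv2.INTER_LINEAR)[0]
        sc=pr[:,2]  # blue channel: wood is low, steel high
        bgl,bgr=np.median(sc[:25]),np.median(sc[-25:]); pk=sc[60:-60].max()
        i=60+sc[60:-60].argmax(); L=i
        while L>0 and sc[L]>(bgl+pk)/2: L-=1
        Rr=i
        while Rr<len(s)-1 and sc[Rr]>(bgr+pk)/2: Rr+=1
        pts.append(np.r_[q+nrm*(s[L]+s[Rr])/2,s[Rr]-s[L],(s[L]+s[Rr])/2])
    pts=np.array(pts); ok=abs(pts[:,2]-np.median(pts[:,2]))<.8
    print(n,"mouth px",mc.round(2),"area",stt[k,4]/64,"proj M0",np.round(proj(K,T,M0),2),"width",np.median(pts[:,2]).round(2),"n",ok.sum(),"offset px first/last",np.median(pts[ok][:8,3]).round(2),np.median(pts[ok][-8:,3]).round(2))
    l=cv2.fitLine(pts[ok][:,:2].astype(np.float32),cv2.DIST_HUBER,0,.01,.01).ravel()
    nl=np.array([-l[1],l[0]]); miss=nl@(l[2:]-mc)   # line offset from mouth px along nl
    # angle of the line vs. bore direction through mouth
    b0=np.array(proj(K,T,M0)); b1=np.array(proj(K,T,M0+SL[:,2]*.1)); bd=(b1-b0)/np.linalg.norm(b1-b0)
    if bd@l[:2]<0: l[:2]*=-1
    print("  miss px",miss.round(2),"angle vs bore deg",np.degrees(np.cross(bd,l[:2])).round(2))
    # linear: shifting rod by dx*xs+dy*ys at the mouth moves line by J
    J=[nl@(np.array(proj(K,T,M0+SL[:,i]*.001))-b0) for i in (0,1)]
    rows.append(J);rhs.append(-miss)
d=np.linalg.solve(rows,rhs); print("shift needed mm xs,ys",d.round(2),"world /40mm",((SL[:,0]*d[0]+SL[:,1]*d[1])/40).round(3))
E
python3 align.py 4 .1318
```

```text
side mouth px [229.55 265.15] area 36.359375 proj M0 [229.53 265.1 ] width 6.25 n 35 offset px first/last -0.45 -0.43
  miss px 0.11 angle vs bore deg -0.32
top mouth px [218.33 205.27] area 24.140625 proj M0 [218.71 205.42] width 4.1 n 28 offset px first/last -1.08 -0.9
  miss px -0.17 angle vs bore deg 0.75
shift needed mm xs,ys [ 0.4  -0.63] world /40mm [ 0.007 -0.017  0.005]align.py:37: DeprecationWarning: Arrays of 2-dimensional vectors are deprecated. Use arrays of 3-dimensional vectors instead. (deprecated in NumPy 2.0)
  print("  miss px",miss.round(2),"angle vs bore deg",np.degrees(np.cross(bd,l[:2])).round(2))
```

Call:
{"method": "carry_out", "body": {
  "commands": [
    [[0, 0, 0, 0.078, -0.017, -0.127, 1], [0, 0, 0, 0.0745, -0.0086, -0.13, 1], [0, 0, 0, 0.0745, -0.0086, -0.13, 1], [0, 0, 0, 0, 0, 0, 1]]
  ]
}}

```text
time_s: 7.5
tcp_pos: [0.507, 0.1758, 0.2334]
ee_rot: [0.721, 0.643, 0.171, 0.192]
force: [-0.2, -0.5, -2.6]
grip_width: 0.216
```

Call:
{"method": "carry_out", "body": {
  "commands": [
    [[0, 0, 0, 0.05, -0.006, -0.087, 1], [0, 0, 0, 0.05, -0.006, -0.087, 1], [0, 0, 0, 0, 0, 0, 1]]
  ]
}}

```text
time_s: 7.75
tcp_pos: [0.511, 0.1757, 0.227]
ee_rot: [0.721, 0.643, 0.171, 0.192]
force: [0.4, 0.5, -1.7]
grip_width: 0.219
```

```bash
cat > s.py <<'E'
from h import *
from plant import robot
st=robot.get_state(); q=SL.T@(st["tcp_pos"]-M0); print("t",st["time_s"],"tcp in sleeve mm",(q*1e3).round(1),"tip z",round(q[2]*1e3-131.8,1),"force sleeve axes",(SL.T@st["force"]).round(1),"tq",st["ft_torque"].round(2),"rot left",togo(st,M0,RT)[0],st["grip_width"])
E
python3 s.py; python3 snap.py 5; python3 - <<'E'
from h import *
f,K,T=load("side5.npz"); crop(f,185,205,80,90,8,"pics/s5.png")
E
```

```text
t 7.75 tcp in sleeve mm [  0.8  -1.1 123.1] tip z -8.7 force sleeve axes [-0.6  0.5 -1.6] tq [0.09 0.76 0.01] rot left [ 0.001 -0.036 -0.002] 0.21866793084844902
```

View pics/s5.png

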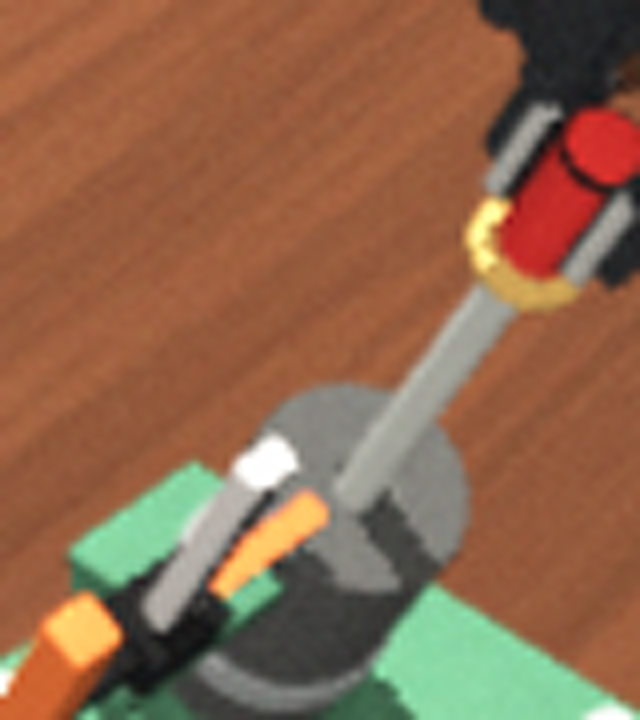

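The tip is about 9 mm into the bore with no side force. I'll lower further at about 60 mm/s.

Call:
{"method": "carry_out", "body": {
  "commands": [
    [[0, 0, 0, 0.062, -0.007, -0.108, 1], [0, 0, 0, 0.062, -0.007, -0.108, 1], [0, 0, 0, 0.062, -0.007, -0.108, 1], [0, 0, 0, 0, 0, 0, 1]]
  ]
}}

```text
time_s: 8.18
tcp_pos: [0.5184, 0.1748, 0.2136]
ee_rot: [0.721, 0.643, 0.171, 0.192]
force: [-0.7, 0.4, -1.9]
grip_width: 0.215
```

```bash
python3 s.py
```

```text
t 8.1833 tcp in sleeve mm [  0.6  -1.2 107.8] tip z -24.0 force sleeve axes [-1.6  0.3 -1.3] tq [ 0.12  0.76 -0.02] rot left [ 0.003 -0.039 -0.002] 0.21457410097225604
```

Call:
{"method": "carry_out", "body": {
  "commands": [
    [[0, 0, 0, 0.062, -0.007, -0.108, 1], [0, 0, 0, 0.062, -0.007, -0.108, 1], [0, 0, 0, 0.062, -0.007, -0.108, 1], [0, 0, 0, 0, 0, 0, 1]]
  ]
}}

```text
time_s: 8.52
tcp_pos: [0.5259, 0.1739, 0.2007]
ee_rot: [0.721, 0.643, 0.171, 0.192]
force: [-0.4, -0.4, -2.0]
grip_width: 0.217
```

Call:
{"method": "carry_out", "body": {
  "commands": [
    [[0, 0, 0, 0.05, -0.006, -0.087, 1], [0, 0, 0, 0.037, -0.004, -0.065, 1], [0, 0, 0, 0, 0, 0, 1]]
  ]
}}

```text
time_s: 8.77
tcp_pos: [0.5293, 0.1736, 0.1952]
ee_rot: [0.721, 0.643, 0.171, 0.192]
force: [1.5, -0.3, -3.2]
grip_width: 0.217
```

```bash
python3 s.py
```

```text
t 8.7667 tcp in sleeve mm [ 0.8 -1.  86.3] tip z -45.5 force sleeve axes [-0.3 -0.1 -3.5] tq [0.1  0.82 0.02] rot left [-0.    -0.034 -0.003] 0.2165365967163177
```

Call:
{"method": "carry_out", "body": {
  "commands": [
    [[0, 0, 0, 0.037, -0.004, -0.065, 1], [0, 0, 0, 0.025, -0.003, -0.043, 1]]
  ]
}}

```text
time_s: 8.93
tcp_pos: [0.532, 0.1735, 0.1913]
ee_rot: [0.721, 0.643, 0.172, 0.192]
force: [-0.5, -0.2, -2.5]
grip_width: 0.215
```

Call:
{"method": "carry_out", "body": {
  "commands": [
    [[0, 0, 0, 0.025, -0.003, -0.043, 1], [0, 0, 0, 0.025, -0.003, -0.043, 1]]
  ]
}}

```text
time_s: 9.1
tcp_pos: [0.5339, 0.1733, 0.1879]
ee_rot: [0.721, 0.643, 0.172, 0.192]
force: [-0.6, -0.1, -2.4]
grip_width: 0.213
```

Call:
{"method": "carry_out", "body": {
  "commands": [
    [[0, 0, 0, 0.025, -0.003, -0.043, 1], [0, 0, 0, 0.025, -0.003, -0.043, 1]]
  ]
}}

```text
time_s: 9.27
tcp_pos: [0.5359, 0.173, 0.1844]
ee_rot: [0.721, 0.643, 0.171, 0.192]
force: [-0.1, -0.3, -2.0]
grip_width: 0.215
```

```bash
python3 s.py
```

```text
t 9.2667 tcp in sleeve mm [ 1.2 -0.9 73.7] tip z -58.1 force sleeve axes [-1.  -0.3 -1.7] tq [ 0.11  0.7  -0.04] rot left [-0.004 -0.027 -0.004] 0.21457505374311805
```

Call:
{"method": "carry_out", "body": {
  "commands": [
    [[0, 0, 0, 0.025, -0.003, -0.043, 1], [0, 0, 0, 0.025, -0.003, -0.043, 1]]
  ]
}}

```text
time_s: 9.43
tcp_pos: [0.5379, 0.1728, 0.1809]
ee_rot: [0.721, 0.643, 0.171, 0.192]
force: [-0.8, 0.5, -2.2]
grip_width: 0.215
```

Call:
{"method": "carry_out", "body": {
  "commands": [
    [[0, 0, 0, 0.025, -0.003, -0.043, 1], [0, 0, 0, 0.025, -0.003, -0.043, 1]]
  ]
}}

```text
time_s: 9.6
tcp_pos: [0.5399, 0.1725, 0.1775]
ee_rot: [0.721, 0.643, 0.171, 0.192]
force: [0.0, -0.1, -2.9]
grip_width: 0.212
```

Call:
{"method": "carry_out", "body": {
  "commands": [
    [[0, 0, 0, 0.025, -0.003, -0.043, 1], [0, 0, 0, 0.025, -0.003, -0.043, 1]]
  ]
}}

```text
time_s: 9.77
tcp_pos: [0.5422, 0.173, 0.1761]
ee_rot: [0.721, 0.643, 0.173, 0.192]
force: [-11.0, -0.2, 17.3]
grip_width: 0.215
```

```bash
python3 s.py
```

```text
t 9.7667 tcp in sleeve mm [ 2.4 -0.1 63.4] tip z -68.4 force sleeve axes [-0.8 -1.5 20.4] tq [ 0.04  1.72 -0.07] rot left [-0.022 -0.004 -0.014] 0.2152106813395483
```

Axial force has risen to 20 N at a depth of about 68 mm, so the rod is on the floor. I'll ease back 1 mm and open.

Call:
{"method": "carry_out", "body": {
  "commands": [
    [[0, 0, 0, -0.012, 0.001, 0.022, 1], [0, 0, 0, 0, 0, 0, 1]]
  ]
}}

```text
time_s: 9.93
tcp_pos: [0.5415, 0.1726, 0.1758]
ee_rot: [0.721, 0.643, 0.172, 0.192]
force: [-7.3, -0.2, 8.8]
grip_width: 0.218
```

Call:
{"method": "carry_out", "body": {
  "commands": [
    [[0, 0, 0, 0, 0, 0, 0.3], [0, 0, 0, 0, 0, 0, 0], [0, 0, 0, 0, 0, 0, -0.3], [0, 0, 0, 0, 0, 0, -0.5], [0, 0, 0, 0, 0, 0, -0.5]]
  ]
}}

```text
time_s: 10.35
tcp_pos: [0.5414, 0.1723, 0.1751]
ee_rot: [0.721, 0.643, 0.171, 0.192]
force: [0.6, 0.0, 0.5]
grip_width: 0.752
```

```bash
python3 s.py; python3 snap.py 6; python3 - <<'E'
from h import *
f,K,T=load("side6.npz"); crop(f,165,190,100,100,6,"pics/s6.png")
E
```

```text
t 10.35 tcp in sleeve mm [ 1.3 -1.  62.8] tip z -69.0 force sleeve axes [0.8 0.1 0.1] tq [ 0.11  0.4  -0.02] rot left [-0.003 -0.028 -0.003] 0.7521053078837917
```

View pics/s6.png

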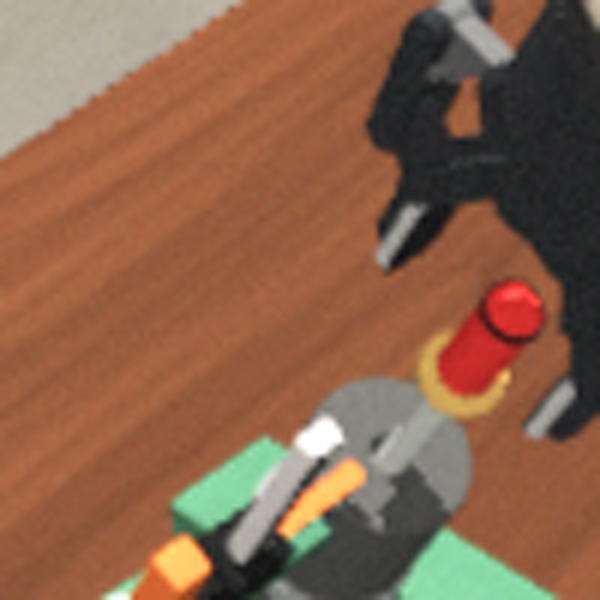

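Call:
{"method": "carry_out", "body": {
  "commands": [
    [[0, 0, 0, -0.2, 0.023, 0.35, -0.5], [0, 0, 0, -0.35, 0.04, 0.61, -0.5], [0, 0, 0, -0.35, 0.04, 0.61, -0.5], [0, 0, 0, -0.2, 0.023, 0.35, -0.5]]
  ]
}}

```text
time_s: 10.78
tcp_pos: [0.4969, 0.1776, 0.2545]
ee_rot: [0.721, 0.643, 0.172, 0.193]
force: [0.6, 0.9, 0.3]
grip_width: 0.749
```

```bash
cat >> h.py <<'E'
def ptr(tilt=12.,zc=.055,back=0.,x=.001,y=.114,off=.035):
    t=np.radians(tilt); az=-(np.cos(t)*SL[:,2]+np.sin(t)*SL[:,1])
    Rt=R.from_matrix(np.c_[np.cross(SL[:,0],az),SL[:,0],az])
    return M0+SL@np.array([x,y,zc])+az*(off-back),Rt
E
python3 s.py; python3 - <<'E'
from h import *
from plant import robot
st=robot.get_state(); print(st["joints"].round(2)); print(togo(st,*ptr(back=.06)))
p,Rt=ptr(back=.06); print(p, (ptr(back=0)[0]-p)/.04)
E
```

```text
t 10.7833 tcp in sleeve mm [  2.2  -0.8 154. ] tip z 22.2 force sleeve axes [ 0.5  0.9 -0. ] tq [0.1  0.39 0.04] rot left [-0.015 -0.007 -0.004] 0.7487500373345627
[ 0.53 -0.14 -0.45  0.83 -0.3   2.15]
(array([-2.08 ,  0.232, -1.203]), array([ 1.244,  2.877, -1.629]))
[0.54667342 0.29266962 0.18930891] [ 0.69297928 -0.39398698 -1.27065101]
```

Call:
{"method": "carry_out", "body": {
  "commands": [
    [[-0.416, 0.046, -0.24, 0.06, 0.6, 0, -0.5], [-0.416, 0.046, -0.24, 0.06, 0.6, 0, -0.5], [-0.416, 0.046, -0.24, 0.06, 0.6, 0, -0.5], [-0.416, 0.046, -0.24, 0.06, 0.6, 0, -0.5], [-0.416, 0.046, -0.24, 0.06, 0.6, 0, -0.5]]
  ]
}}

```text
time_s: 11.2
tcp_pos: [0.5093, 0.2987, 0.2522]
ee_rot: [0.735, 0.619, 0.095, 0.26]
force: [0.5, -0.6, 1.1]
grip_width: 0.749
```

```bash
python3 s.py; python3 snap.py 7; python3 - <<'E'
from h import *
from plant import robot
st=robot.get_state(); print(togo(st,*ptr(back=.06)))
f,K,T=load("side7.npz"); crop(f,165,170,100,120,6,"pics/s7.png")
f,K,T=load("top7.npz"); crop(f,135,160,120,90,6,"pics/t7.png")
E
```

```text
t 11.2 tcp in sleeve mm [ -0.3 120.9 152.8] tip z 21.0 force sleeve axes [ 1.1 -0.6  0.7] tq [ 0.25  0.3  -0.04] rot left [ 2.089 -0.245  1.208] 0.7489083249662318
(array([ 0.054, -0.053, -0.024]), array([ 0.932, -0.209, -1.498]))
```

View pics/s7.png

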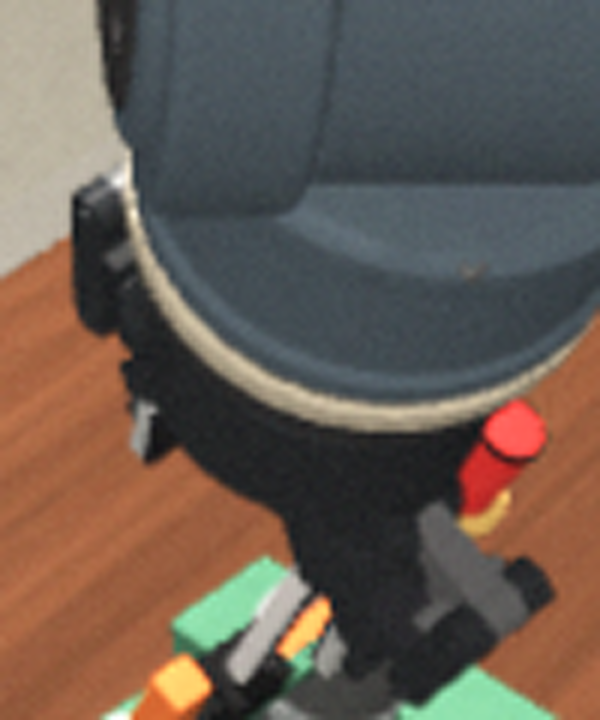

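View pics/t7.png

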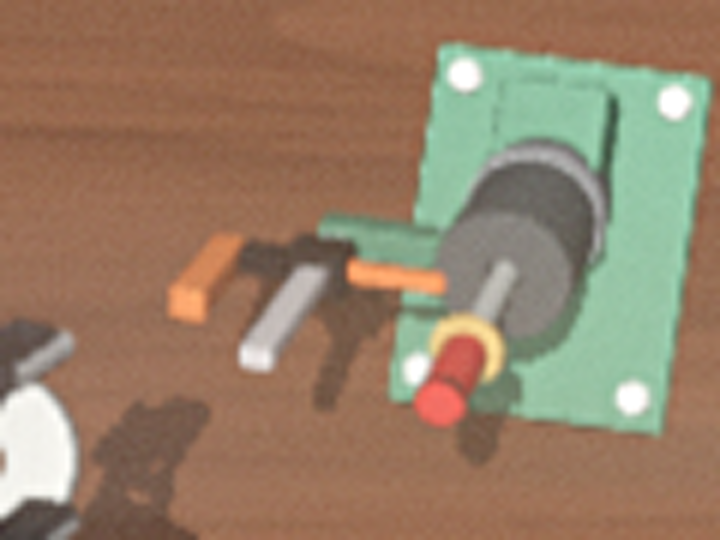

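Call:
{"method": "carry_out", "body": {
  "commands": [
    [[0.01, -0.01, 0, 0.31, -0.07, -0.5, -0.5], [0.01, -0.01, 0, 0.31, -0.07, -0.5, -0.5], [0.01, -0.01, 0, 0.31, -0.07, -0.5, -0.5], [0, 0, 0, 0, 0, 0, -0.5]]
  ]
}}

```text
time_s: 11.63
tcp_pos: [0.5465, 0.287, 0.1881]
ee_rot: [0.736, 0.619, 0.095, 0.259]
force: [-0.1, -0.8, -1.8]
grip_width: 0.752
```

```bash
python3 s.py; python3 snap.py 8; python3 - <<'E'
from h import *
from plant import robot
st=robot.get_state(); print(togo(st,*ptr(back=.06)),togo(st,*ptr())); print(st["joints"].round(2))
p=st["tcp_pos"];a=R.from_quat(st["ee_rot"]).as_matrix()[:,2]
f,K,T=load("side8.npz"); crop(f,145,210,100,100,6,"pics/s8.png")
f,K,T=load("top8.npz"); crop(f,125,160,120,90,6,"pics/t8.png")
for d in (-.035,-.018,.0): print((np.array(proj(K,T,p+a*d))-[125,160])*6)
E
```

```text
t 11.6333 tcp in sleeve mm [  0.9 113.5  78.2] tip z -53.6 force sleeve axes [-0.9 -0.8 -1.5] tq [ 0.23  0.4  -0.04] rot left [ 2.077 -0.267  1.21 ] 0.7520797846835371
(array([-0.014,  0.001,  0.011]), array([ 0.01 ,  0.113, -0.064])) (array([-0.014,  0.001,  0.011]), array([ 0.703, -0.281, -1.335]))
[ 0.76  0.28 -0.15  0.96 -0.53  2.45]
[185.68799904 347.5141577 ]
[209.46460179 330.31315292]
[233.86027488 312.66428635]
```

View pics/s8.png

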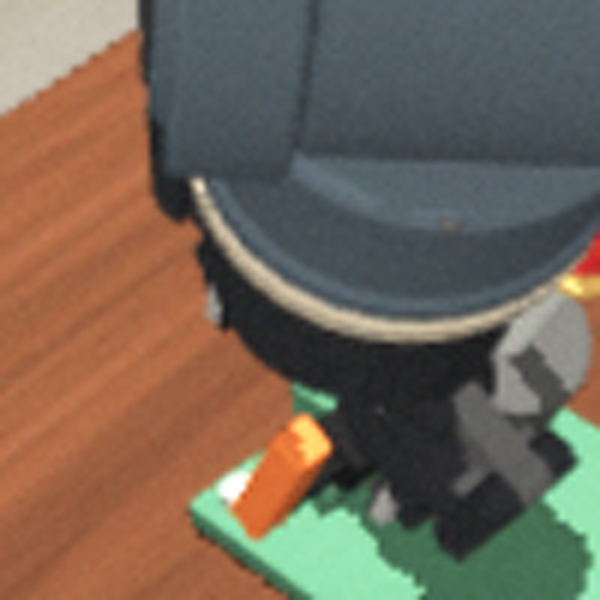

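View pics/t8.png

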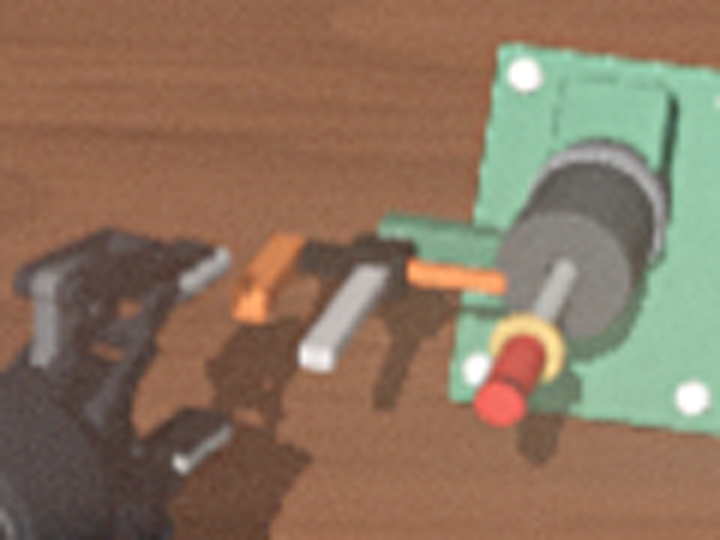

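Call:
{"method": "carry_out", "body": {
  "commands": [
    [[0, 0, 0, 0.17, 0.04, -0.33, -0.5], [0, 0, 0, 0.18, -0.1, -0.33, -0.5], [0, 0, 0, 0.1, -0.06, -0.2, -0.5], [0, 0, 0, 0, 0, 0, -0.5]]
  ]
}}

```text
time_s: 12.07
tcp_pos: [0.5643, 0.2835, 0.1571]
ee_rot: [0.735, 0.619, 0.096, 0.259]
force: [-0.2, -0.5, 0.3]
grip_width: 0.75
```

```bash
python3 s.py; python3 snap.py 9; python3 - <<'E'
from h import *
from plant import robot
st=robot.get_state(); print(togo(st,*ptr()))
f,K,T=load("side9.npz"); crop(f,145,210,100,100,6,"pics/s9.png")
f,K,T=load("top9.npz"); crop(f,125,160,120,90,6,"pics/t9.png")
E
```

```text
t 12.0667 tcp in sleeve mm [  1.  112.1  42.3] tip z -89.5 force sleeve axes [-0.  -0.5  0.3] tq [ 0.26  0.46 -0.  ] rot left [ 2.05  -0.237  1.206] 0.7502405449422928
(array([-0.026,  0.016,  0.003]), array([ 0.249, -0.183, -0.501]))
```

View pics/s9.png

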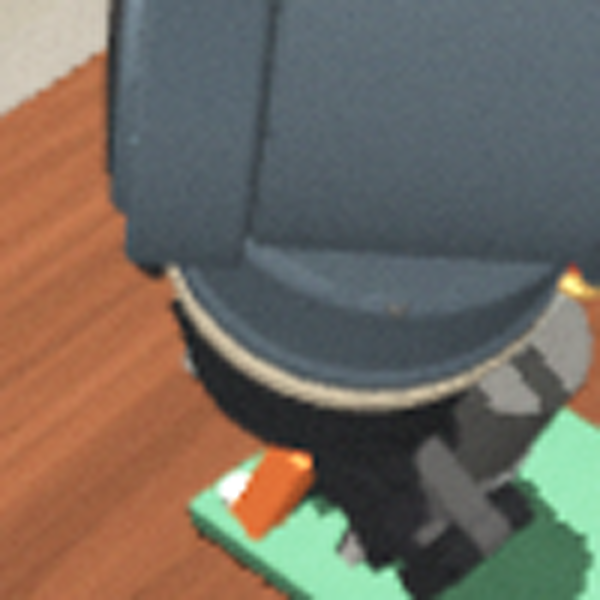

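View pics/t9.png

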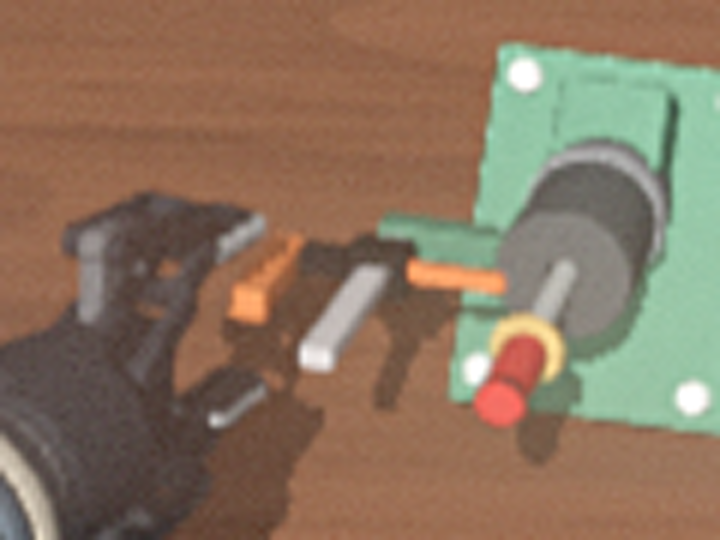

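Call:
{"method": "carry_out", "body": {
  "commands": [
    [[0, 0, 0, 0.13, -0.09, -0.25, -0.5], [0, 0, 0, 0.12, -0.09, -0.25, -0.5], [0, 0, 0, 0, 0, 0, 0], [0, 0, 0, 0, 0, 0, 0.3]]
  ]
}}

```text
time_s: 12.5
tcp_pos: [0.5744, 0.2771, 0.1383]
ee_rot: [0.735, 0.619, 0.097, 0.259]
force: [-0.2, -0.2, 0.6]
grip_width: 0.481
```

```bash
python3 s.py; python3 snap.py 10; python3 - <<'E'
from h import *
f,K,T=load("top10.npz"); crop(f,125,160,120,90,6,"pics/t10.png")
E
```

```text
t 12.5 tcp in sleeve mm [  0.9 106.9  20.6] tip z -111.2 force sleeve axes [ 0.1 -0.2  0.6] tq [0.26 0.39 0.03] rot left [ 2.041 -0.227  1.204] 0.48067282073118284
```

View pics/t10.png

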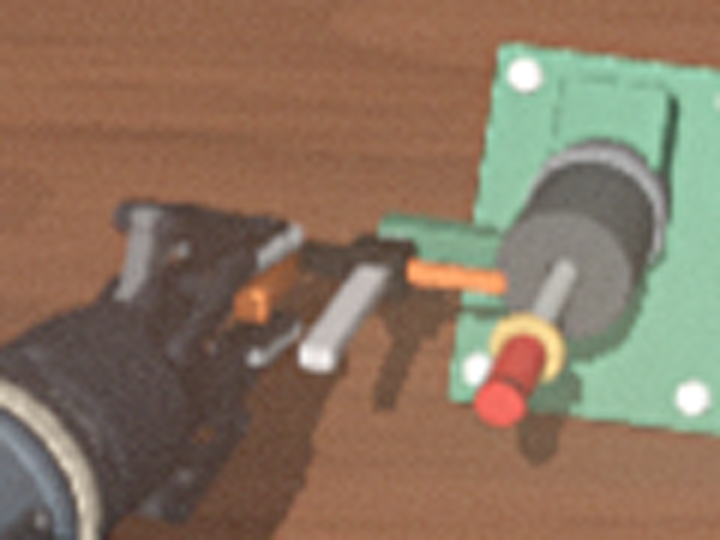

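Call:
{"method": "carry_out", "body": {
  "commands": [
    [[0, 0, 0, 0, 0, 0, 1], [0, 0, 0, 0, 0, 0, 1], [0, 0, 0, 0, 0, 0, 1], [0, 0, 0, 0, 0, 0, 1], [0, 0, 0, 0, 0, 0, 1]]
  ]
}}

```text
time_s: 13.02
tcp_pos: [0.5738, 0.2777, 0.1375]
ee_rot: [0.735, 0.619, 0.097, 0.258]
force: [-6.1, 3.4, -1.8]
grip_width: 0.153
```

```bash
python3 s.py; python3 snap.py 11; python3 - <<'E'
from h import *
f,K,T=load("top11.npz"); crop(f,135,180,100,70,8,"pics/t11.png")
f,K,T=load("side6.npz"); crop(f,210,230,50,50,12,"pics/s6b.png")
E
```

```text
t 13.0167 tcp in sleeve mm [-1.000e-01  1.074e+02  2.020e+01] tip z -111.6 force sleeve axes [-6.5  2.6  1.7] tq [0.87 1.25 0.05] rot left [ 2.036 -0.242  1.187] 0.1532250707736
```

View pics/t11.png

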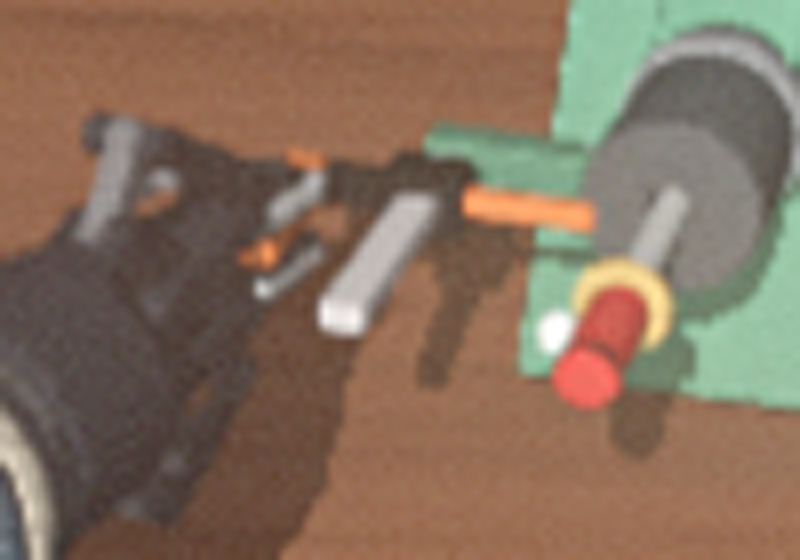

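View pics/s6b.png

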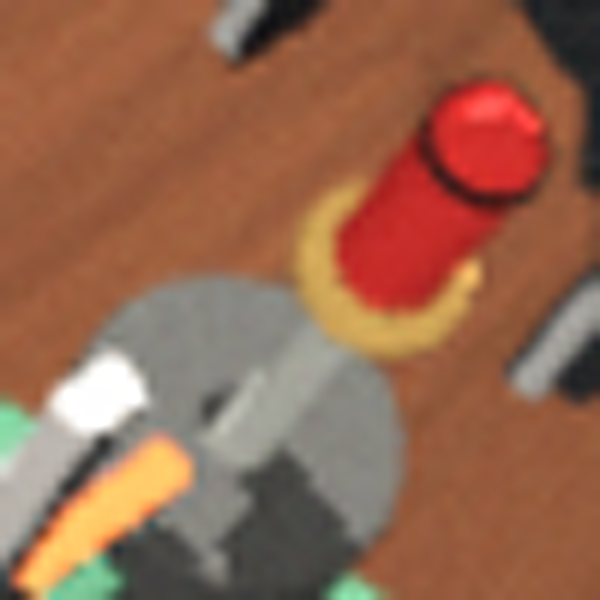

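```bash
python3 - <<'E'
from h import *
_,Ks,Ts=load("side0.npz"); _,Kt,Tt=load("top0.npz")
cs=lambda x,y:((x+.5)/12-.5+210,(y+.5)/12-.5+230)
ct=lambda x,y:((x+.5)/8-.5+135,(y+.5)/8-.5+180)
for a,b in ((cs(492,138),ct(587,381)),):
    p,e=tri(ray(Ks,Ts,*a),ray(Kt,Tt,*b)); print("handle top",p,e,"sleeve mm",(SL.T@(p-M0)*1e3).round(1))
# project candidates for several collar heights
for z in (.110,.112,.114,.116):
    q=M0+SL[:,2]*z; print(z,np.round(proj(Ks,Ts,q),2),"vs",np.round(cs(492,138),2),np.round(proj(Kt,Tt,q),2),"vs",np.round(ct(587,381),2))
E
```

```text
handle top [0.51110003 0.17716565 0.21567634] 3.47919768675672e-05 sleeve mm [ -4.9   0.4 113.3]
0.11 [248.29 239.8 ] vs [250.54 241.04] [208.52 224.68] vs [207.94 227.19]
0.112 [248.67 239.29] vs [250.54 241.04] [208.31 225.07] vs [207.94 227.19]
0.114 [249.05 238.78] vs [250.54 241.04] [208.11 225.46] vs [207.94 227.19]
0.116 [249.44 238.26] vs [250.54 241.04] [207.9  225.85] vs [207.94 227.19]
```

Call:
{"method": "carry_out", "body": {
  "commands": [
    [[0, 0, 0, -0.05, 0.006, 0.087, 1], [0, 0, 0, -0.1, 0.0115, 0.173, 1], [0, 0, 0, 0, 0, 0, 1]]
  ]
}}

```text
time_s: 13.37
tcp_pos: [0.5675, 0.2784, 0.1486]
ee_rot: [0.735, 0.619, 0.097, 0.258]
force: [-7.0, 3.0, -2.6]
grip_width: 0.151
```

```bash
python3 s.py
```

```text
t 13.3667 tcp in sleeve mm [ -0.  107.4  33.1] tip z -98.7 force sleeve axes [-7.7  2.2  1.4] tq [ 0.8   1.49 -0.05] rot left [ 2.033 -0.242  1.187] 0.1508505606199441
```

Call:
{"method": "carry_out", "body": {
  "commands": [
    [[0, 0, 0, -0.1, 0.0115, 0.173, 1], [0, 0, 0, -0.1, 0.0115, 0.173, 1], [0, 0, 0, -0.1, 0.0115, 0.173, 1], [0, 0, 0, -0.1, 0.0115, 0.173, 1], [0, 0, 0, 0, 0, 0, 1]]
  ]
}}

```text
time_s: 13.78
tcp_pos: [0.5514, 0.2803, 0.1766]
ee_rot: [0.735, 0.619, 0.097, 0.258]
force: [-7.1, 2.8, -1.8]
grip_width: 0.152
```

```bash
python3 s.py; python3 snap.py 12; python3 - <<'E'
from h import *
f,K,T=load("top12.npz"); crop(f,135,180,100,70,8,"pics/t12.png")
f,K,T=load("side12.npz"); crop(f,160,210,100,80,8,"pics/s12.png")
E
```

```text
t 13.7833 tcp in sleeve mm [ -0.  107.4  65.4] tip z -66.4 force sleeve axes [-7.3  2.   2.1] tq [ 0.75  1.47 -0.05] rot left [ 2.031 -0.239  1.186] 0.15171894045002934
```

View pics/t12.png

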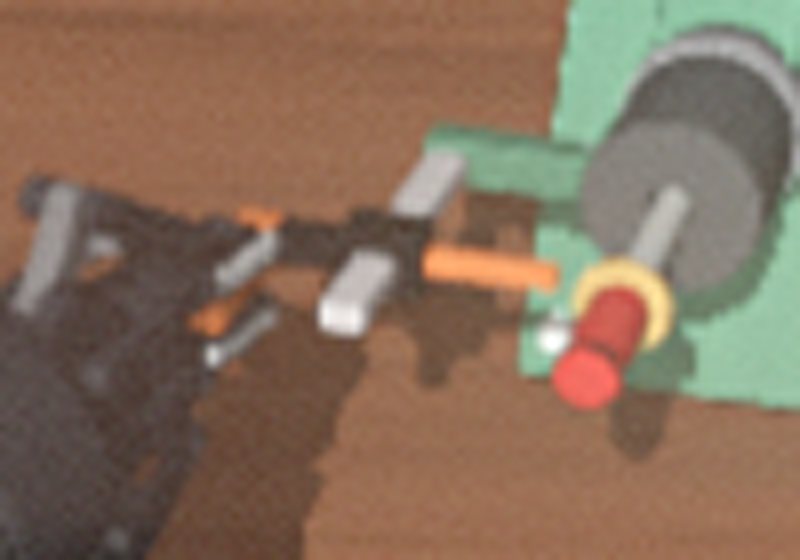

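View pics/s12.png

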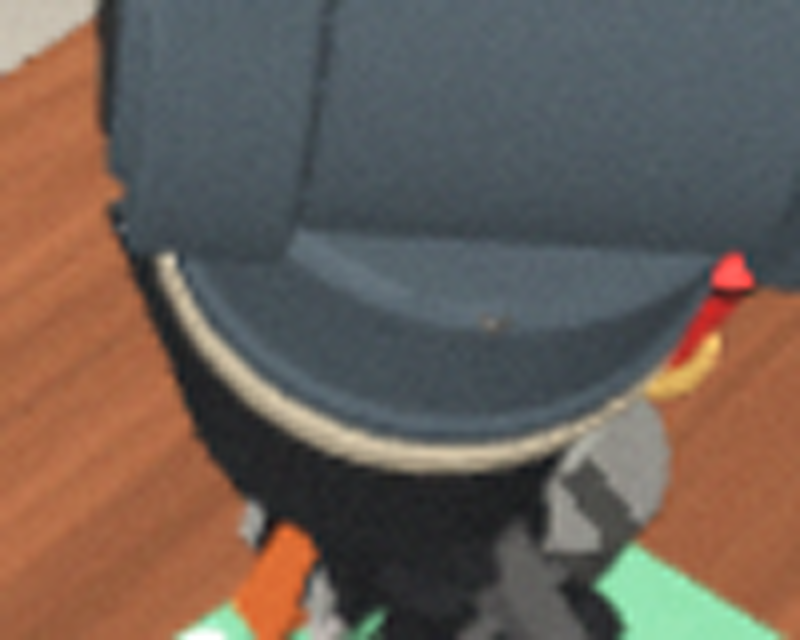

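```bash
python3 - <<'E'
from h import *
f,K,T=load("top12.npz")
for z in (.014,.056,.058,.060,.062,.064):
    q=M0+SL@np.array([0,.022,z+.0015]); print(z,((np.array(proj(K,T,q))-[135,180]+.5)*8).round(1))
for n in ("top11","top12"):
    f,_,_=load(n+".npz"); hsv=cv2.cvtColor(f,cv2.COLOR_RGB2HSV)
    m=cv2.inRange(hsv,(8,130,150),(18,255,255)); m[:,:187]=0; m[:200]=0;m[225:]=0
    ys,xs=np.nonzero(m); k=xs>=xs.max()-1; print(n,xs.max(),len(xs),"end crop",((xs.max()+1-135)*8),((ys[k].mean()-180+.5)*8).round(1))
E
```

```text
0.014 [594.3 218.2]
0.056 [561.7 274.6]
0.058 [560.1 277.4]
0.06 [558.5 280.2]
0.062 [556.9 283. ]
0.064 [555.2 285.9]
top11 558 152 end crop 3392 212.0
top12 551 164 end crop 3336 164.0
```

```bash
cat > blade.py <<'E'
import sys
from h import *
K,T=load("top0.npz")[1:]
for n in sys.argv[1:]:
    f,_,_=load(n+".npz")
    c=cv2.resize(f[190:230,180:214],None,fx=8,fy=8,interpolation=cv2.INTER_CUBIC)
    hsv=cv2.cvtColor(c,cv2.COLOR_RGB2HSV); m=cv2.inRange(hsv,(7,140,150),(20,255,255))
    nn,lab,s,_=cv2.connectedComponentsWithStats(m)
    k=max(range(1,nn),key=lambda i:s[i,4]); ys,xs=np.nonzero(lab==k)
    # centre row of the blade at columns near the tip, compared with model heights
    x1=xs.max(); col=[ys[xs==x].mean() for x in range(x1-20,x1-8)]
    u,v=(x1-14+.5)/8-.5+180,(np.mean(col)+.5)/8-.5+190
    best=[]
    for z in np.arange(.005,.08,.0005):
        a,b=[np.array(proj(K,T,M0+SL@np.array([0,y,z+.0015]))) for y in (.022,.05)]
        t=(u-a[0])/(b-a)[0]; best.append((abs(a[1]+t*(b-a)[1]-v),z))
    print(n,s[k],"px",round(u,2),round(v,2),"blade z",min(best))
E
python3 blade.py top0 top9 top11 top12
```

```text
top0 [ 104  106  127   42 2927] px 206.56 206.51 blade z (np.float64(0.028031546357539128), np.float64(0.013999999999999992))
top9 [ 102  105  129   44 2952] px 206.56 206.47 blade z (np.float64(0.00842678697580368), np.float64(0.013999999999999992))
top11 [ 102  105  128   43 2976] px 206.44 206.35 blade z (np.float64(0.0244903070748137), np.float64(0.013499999999999995))
top12 [  62  164  133   44 3695] px 202.06 213.74 blade z (np.float64(0.01601008005840754), np.float64(0.057499999999999954))
```

Call:
{"method": "carry_out", "body": {
  "commands": [
    [[0, 0, 0, -0.03, 0.0035, 0.052, 1], [0, 0, 0, -0.03, 0.0035, 0.052, 1], [0, 0, 0, 0, 0, 0, 1], [0, 0, 0, 0, 0, 0, 1]]
  ]
}}

```text
time_s: 14.22
tcp_pos: [0.5495, 0.2805, 0.18]
ee_rot: [0.735, 0.619, 0.097, 0.258]
force: [-6.2, 4.4, -1.9]
grip_width: 0.154
```

```bash
python3 s.py; python3 snap.py 13; python3 blade.py top13
```

```text
t 14.2167 tcp in sleeve mm [ -0.  107.4  69.3] tip z -62.5 force sleeve axes [-6.7  3.6  1.7] tq [1.02 1.39 0.09] rot left [ 2.033 -0.239  1.188] 0.15358704766725167
top13 [  59  169  131   45 3715] px 201.44 214.46 blade z (np.float64(0.036022196181306754), np.float64(0.06149999999999995))
```

Call:
{"method": "carry_out", "body": {
  "commands": [
    [[0, 0, 0, -0.01, 0.001, 0.017, 1], [0, 0, 0, 0, 0, 0, 1], [0, 0, 0, 0, 0, 0, 0.3], [0, 0, 0, 0, 0, 0, -0.3], [0, 0, 0, 0, 0, 0, -0.5]]
  ]
}}

```text
time_s: 14.73
tcp_pos: [0.5499, 0.2799, 0.181]
ee_rot: [0.735, 0.619, 0.097, 0.259]
force: [0.8, 0.6, -0.4]
grip_width: 0.57
```

Call:
{"method": "carry_out", "body": {
  "commands": [
    [[0, 0, 0, 0, 0, 0, -0.5], [0, 0, 0, -0.12, 0.07, 0.21, -0.5], [0, 0, 0, -0.3, 0.17, 0.55, -0.5], [0, 0, 0, -0.3, 0.17, 0.55, -0.5], [0, 0, 0, -0.3, 0.17, 0.55, -0.5]]
  ]
}}

```text
time_s: 15.15
tcp_pos: [0.5084, 0.3028, 0.2559]
ee_rot: [0.736, 0.618, 0.097, 0.259]
force: [0.7, 0.3, -0.0]
grip_width: 0.751
```

```bash
python3 s.py; python3 snap.py 14; python3 blade.py top14; python3 - <<'E'
from h import *
from plant import robot
st=robot.get_state(); print(st["joints"].round(2),st["tcp_pos"])
f,K,T=load("top14.npz"); crop(f,135,180,100,70,8,"pics/t14.png")
f,K,T=load("side14.npz"); cv2.imwrite("pics/s14.png",f[:,:,::-1])
E
```

```text
t 15.15 tcp in sleeve mm [  0.3 124.9 156.7] tip z 24.9 force sleeve axes [ 0.5  0.4 -0.3] tq [ 0.29  0.42 -0.02] rot left [ 2.047 -0.23   1.208] 0.7508371025672054
top14 [  58  171  132   45 3126] px 201.44 214.49 blade z (np.float64(0.03274263177172543), np.float64(0.06199999999999995))
[ 0.83  0.23 -0.04  1.16 -0.54  2.53] [0.50897645 0.3048313  0.25866792]
```

View pics/t14.png

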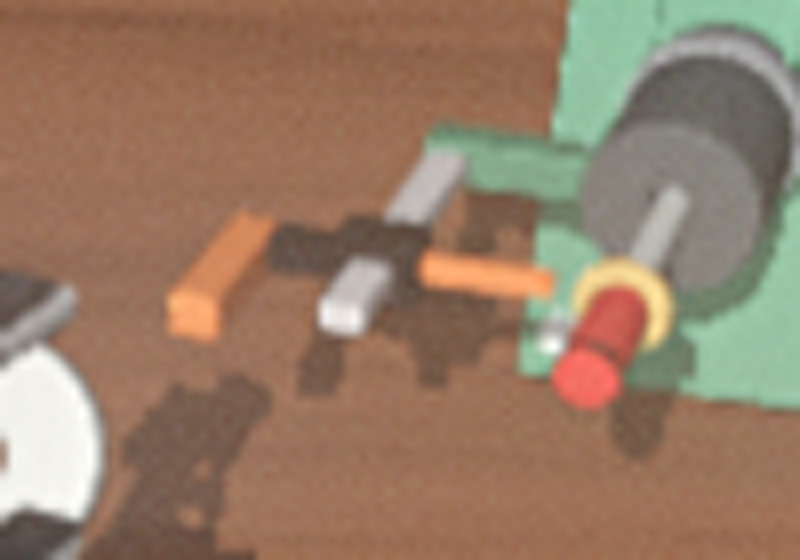

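View pics/s14.png

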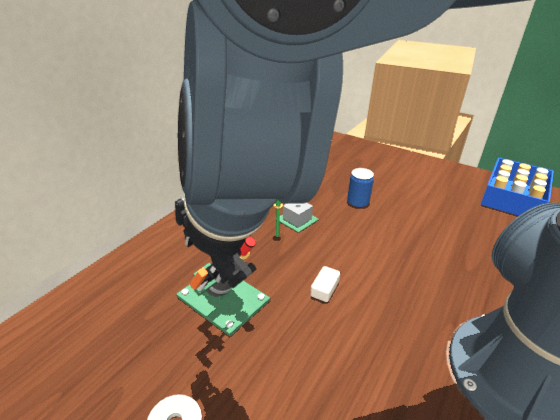

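Call:
{"method": "carry_out", "body": {
  "commands": [
    [[0, 0, 0, -0.2, 0, 0.9, -0.5], [0, 0, 0, -0.2, 0, 0.9, -0.5], [0, 0, 0, -0.2, 0, 0.7, -0.5], [0, 0, 0, -0.2, -0.8, 0, -0.5], [0, 0, 0, -0.2, -0.8, 0, -0.5]]
  ]
}}

```text
time_s: 15.67
tcp_pos: [0.4697, 0.24, 0.356]
ee_rot: [0.735, 0.619, 0.098, 0.259]
force: [0.9, -0.5, -0.3]
grip_width: 0.752
```

Call:
{"method": "carry_out", "body": {
  "commands": [
    [[0, 0, -0.5, 0, -0.9, 0, -0.5], [0, 0, -0.5, 0, -0.9, 0, -0.5], [0, 0, -0.5, 0, -0.9, 0, -0.5], [0, 0, -0.5, 0, -0.9, 0, -0.5], [0, 0, -0.5, 0, -0.9, 0, -0.5]]
  ]
}}

```text
time_s: 16.08
tcp_pos: [0.4686, 0.0572, 0.3546]
ee_rot: [0.799, 0.534, 0.068, 0.268]
force: [0.5, 0.2, 0.3]
grip_width: 0.752
```

Call:
{"method": "carry_out", "body": {
  "commands": [
    [[0, 0, -0.5, 0, -0.9, 0, -0.5], [0, 0, -0.5, 0, -0.9, 0, -0.5], [0, 0, -0.5, 0, -0.9, 0, -0.5], [0, 0, -0.5, 0, -0.9, 0, -0.5], [0, 0, 0, 0, 0, 0, -0.5]]
  ]
}}

```text
time_s: 16.5
tcp_pos: [0.4683, -0.09, 0.3549]
ee_rot: [0.844, 0.46, 0.043, 0.274]
force: [0.1, 0.4, -0.7]
grip_width: 0.752
```

```bash
python3 s.py; python3 snap.py 15; python3 blade.py top15; python3 - <<'E'
from h import *
f,K,T=load("top15.npz"); crop(f,135,180,100,70,8,"pics/t15.png")
f,K,T=load("side15.npz"); crop(f,180,220,80,70,10,"pics/s15.png"); cv2.imwrite("pics/s15f.png",f[:,:,::-1])
E
```

```text
t 16.5 tcp in sleeve mm [  54.4 -269.9  239.9] tip z 108.1 force sleeve axes [-0.3  0.4 -0.6] tq [ 0.46  0.26 -0.02] rot left [ 1.989 -0.627  5.779] 0.7519524315149987
top15 [  59  171  131   43 3107] px 201.44 214.57 blade z (np.float64(0.04538236822827457), np.float64(0.06199999999999995))
```

View pics/s15.png

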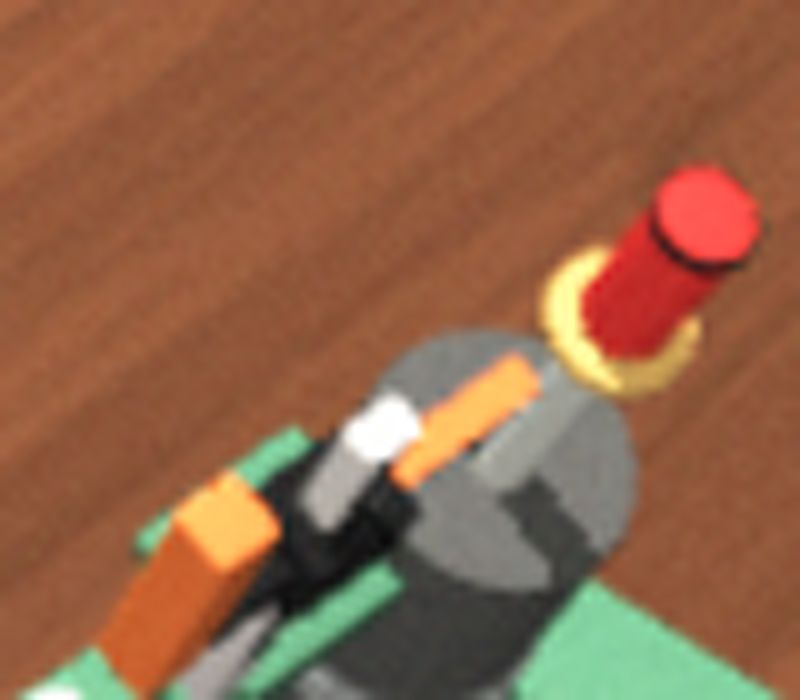

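View pics/t15.png

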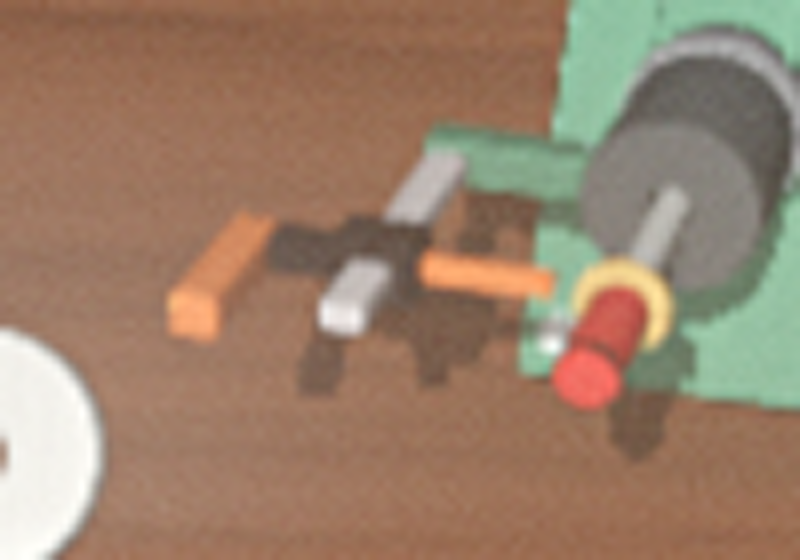

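```bash
python3 - <<'E'
from h import *
_,Ks,Ts=load("side0.npz"); _,Kt,Tt=load("top0.npz")
cs=lambda x,y:((x+.5)/10-.5+180,(y+.5)/10-.5+220)
ct=lambda x,y:((x+.5)/8-.5+135,(y+.5)/8-.5+180)
for n,a,b in (("handle top (collar=z-50)",(707,215),(587,380)),("post top (blade=z-52)",(227,522),(193,317)),("blade tip upper face",(527,366),(553,284)),("collar top rim centre (collar=z-5)",(622,322),(622,305))):
    p,e=tri(ray(Ks,Ts,*cs(*a)),ray(Kt,Tt,*ct(*b))); print(n,(SL.T@(p-M0)*1e3).round(1),"gap mm",round(e*1e3,1))
E
```

```text
handle top (collar=z-50) [ -4.7   0.5 113. ] gap mm 0.2
post top (blade=z-52) [ -0.3 115.7 115.3] gap mm 0.1
blade tip upper face [ 0.5 22.2 66.2] gap mm 0.6
collar top rim centre (collar=z-5) [-3.3  0.5 67.2] gap mm 1.3
```

```bash
python3 - <<'E'
from h import *
from plant import robot
a=load("top0.npz")[0];b=load("top15.npz")[0]
for n,(u,v) in dict(flange=(131,237),bar=(281,264),tin=(430,236)).items():
    print(n,np.abs(a[v-25:v+25,u-30:u+30].astype(int)-b[v-25:v+25,u-30:u+30]).mean().round(2))
st=robot.get_state(); print(st["time_s"],st["force"].round(1))
print(robot.hand_in())
E
```

```text
flange 4.46
bar 43.29
tin 3.11
16.6 [ 0.6 -0.3  0.2]
the job is handed in; nothing more can be done
None
```

```bash
python3 - <<'E'
from h import *
out=[]
for n in ("side0","side15"):
    f,K,T=load(n+".npz"); m=cv2.inRange(cv2.cvtColor(f,cv2.COLOR_RGB2HSV),(0,0,170),(179,60,255)); m[:255]=0;m[310:]=0;m[:,:300]=0;m[:,350:]=0
    ys,xs=np.nonzero(m); print(n,len(xs),xs.mean() if len(xs) else None,ys.mean() if len(xs) else None)
E
```

```text
side0 655 324.30992366412215 283.224427480916
side15 635 324.2425196850394 283.6818897637795
```

I lowered the rod into the bore under control, let go of it on the bottom, and set the pointer level with its collar. I handed the job in at 16.6 s of the 61 s allowed; `hand_in()` gives no verdict.

- **Rod:** The larger red rod in the stand was the right one. My first grip held only about 9 mm of the handle, because the fingertips appear about 30 mm further back than the stated tool data. I put it back, gripped it deeper, lined it up with the bore from both cameras and lowered it slowly. It touched the floor with about 20 N at roughly 67 mm depth; I eased back 1 mm and released it.
- **Pointer:** I slid it up its bar by about 49 mm in total, released it and moved the arm clear.

**Last checks:**

| Check | Result |
|---|---|
| Collar underside above the mouth | 62.2–63.0 mm |
| Blade above the mouth | 62.0–64.7 mm; the readings disagree by up to 2.7 mm, but any pairing is within the 4 mm limit |
| Rod lean in the bore | about 0.04 rad (limit 0.1) |
| Force on the tool at hand-in | under 1 N |
| Tin and flange | no change seen in the top view |
| Polishing bar | top-view comparison failed (difference 43, against 3–4 for the other two), most likely because the arm covers it; the side view, checked after hand-in from the last picture, shows it within 0.5 px of its start |

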